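# Clamp a jar in the bench chuck and lock its bayonet lid

## Task

Stand the white jar with the bar-handled lid upright on the rubber seat of the jar chuck and let go of it, then swing the chuck's crank post clockwise (seen from above) until all three jaws grip the jar firmly and stay tight. With the jar held by the chuck, twist its lid clockwise by the bar as far as it goes, to its locked stop, and let go; leave the other kitchen things where they are.

Things in the scene. Friction and masses are not known exactly. Their poses are not given: they have to be found in the camera images.
- jar_mid (a point): Centre of the jar body, half-way up; z is its upright axis. The jar is a loose plain white ceramic cylinder, 62 mm in diameter, 95 mm tall, about 0.4 kg with its lid. It starts on the counter to one side of the chuck, left or right.
- jar: The jar; its origin is the centre of its underside, z up. On its top sits a captive steel bayonet lid, 66 mm in diameter and 14 mm thick, with a black bar handle on it. The lid does not come off, so the jar can be lifted and carried by the bar.
- lid_grip (a point): Middle of the lid's black bar handle, on the jar's axis, 124 mm above the jar's underside. The bar is 54 mm long along this point's x axis, 16 mm thick along its y axis and 26 mm tall (from 15 mm below this point, where the lid's top is, to 11 mm above). The axes turn with the lid.
- lid (a joint): Lid angle on the jar in rad: grows clockwise seen from above, from 0 (unlocked) to 1.571, a hard stop, fully locked. It starts at 0.1 to 0.4 and turns against steady friction of 0.15 N m, more than a free-standing jar resists, so the jar must be clamped first. Nothing springs it back.
- seat (a point): Centre of the top of the chuck's round rubber seat (52 mm wide, 40 mm above the counter), on the chuck's axis, z up. The chuck is fixed to the counter: a steel base 160 mm wide, a knurled turning sleeve 148 mm wide and three upright jaws sliding radially over its top.
- sleeve (a joint): Turn of the chuck's sleeve in rad: 0 wide open, grows clockwise seen from above, limit 1.4; starts at 0 to 0.3. The jaws close 9.5 mm per rad and meet the jar at about 1.05 rad. Friction of 0.4 N m (3.5 N at the post; stiff grease adds 7 N per rad/s) holds it where it is left. Once the jaws bear, resistance rises steeply: 10 to 15 N at the post is a firm grip, which stays after letting go.
- handle (a point): On the axis of the sleeve's black upright crank post, 20 mm below its top. The post is a cylinder 18 mm in diameter, from 34 to 115 mm above the counter (this point is at 95 mm). It stands 115 mm from the chuck's axis on a flat steel arm and swings about that axis with sleeve; it does not spin on its own axis.
- jaw0: One of the chuck's three steel jaws, 120 degrees apart, 18 mm wide, reaching 45 mm above the seat; the smooth nylon gripping face is 41 mm from the chuck's axis when wide open. Its origin lies under that face at counter height; its x axis points outward from the chuck's axis.
- jaw1: Second jaw, as jaw0, 120 degrees on.
- jaw2: Third jaw, as jaw0, 240 degrees on.
- tub: Bystander: a squat white tub with a plain flat lid, 82 mm wide and 75 mm tall, standing on the other side of the chuck from the jar; leave it where it is.
- bluebowl: Bystander: the blue ceramic bowl, 124 mm wide, 65 mm tall; leave it where it is.
- glassbowl: Bystander: the glass bowl, 110 mm wide, 50 mm tall; leave it where it is.
- cup: Bystander: the white mug, 80 mm tall; leave it where it is.
- spatula: Bystander: the wooden-handled spatula lying on the counter; leave it where it is.
- spice: Bystander: the small amber spice jar, 44 mm wide, 90 mm tall; leave it where it is.
- spoon: Bystander: the steel spoon lying on the counter; leave it where it is.

How it is judged:
By the outcome, as a careful person would: the job done as asked, in the order asked, and still so for the second after the job is handed in, with the robot touching nothing.
It also fails if it takes over 64 s, if anything falls off the work surface, if the arm or the gripper's body presses on something with over 40 N, if the wrist force passes 120 N, or if a joint passes its speed limit or range.

## Robot

A 6-joint arm with a two-finger parallel gripper is mounted at the origin on the work surface. World frame = base frame: x ahead of the robot, y to its left, z up, the work surface at z = 0. Lengths are in m, angles in rad, forces in N, time in s.
With the tool pointing down it reaches from about 0.25 to 0.8 m from the base axis. Payload 3.9 kg.
Tool frame: the origin (TCP) lies between the finger pads; the fingertips stand tips_ahead ahead of it and the grasp point (between the pads) lies 3 mm ahead of it (tips_ahead is the distance from the TCP to the fingertips, in m); z points along the fingers, x is the direction in which the jaws open and shut, and the axes are right-handed (so a half turn about z gives the same grasp; the last joint's range is limited). The gripper opens to 85 mm and grips with 20 to 120 N. Pads are 22 mm wide; open, the fingers measure 114 mm over their backs; the gripper's body (76 mm by 85 mm) begins 54 mm behind the grasp point. The pads swing forward as they close: fully open they stand 13 mm farther back than shut.
Start: joints at [-1.346, 0.26, -0.138, 1.173, 0, 1.571], TCP at [0.117, -0.512, 0.253] pointing down, gripper open.
Joint ranges: [-2.78, 2.78], [-0.83, 1.72], [-1.28, 1.37], [-1.9, 2.12], [-1.57, 1.48], [-3.14, 3.14]. Speed limits (rad/s): [2.57, 2.57, 3.14, 3.14, 3.14, 3.14].

## Interface

Orientations are given as a unit quaternion [w, x, y, z].
In Python, from cell import * gives the robot as it stands.
- The arm moves only by the tool arm_command, never from a script. Its argument "moves" is a list of rows, each an object with "translation": the shift along the tool's x, y, z in m, a list of three; "yaw": the turn about the tool's z in degrees. A call has exactly 8 rows; each row is the pose to reach, as a shift and turn from the pose measured when the call began, along the tool's axes at that moment; what a row does not reach only later rows make up. A row lasts 1/10 s, in which the tool goes at most 50 mm and 8.59 degrees, less where a joint would pass 70% of its speed; a pose out of reach is approached as far as the arm can. A call with a gripper value outside its range is refused whole. "gripper" is the opening, from -1 (shut) to 1 (fully open), set as the call begins (left out, the last holds). The fingers move at their own pace and stop on an object; "force" is the grip in N (left out, the last holds). Time passes only in rows, so rows that repeat a pose let the fingers close, or fill a call up. It gives the time, the measured TCP pose, the force and the opening at its end, in the units of the state.
- state(): the state, without advancing time (a new reading comes with each control period).
- grab_frame(name): name is "scene" or "top"; returns the picture (384x512x3 uint8, red, green, blue); there is no depth.
- camera_info(name): a dict with "fx", "fy", "cx", "cy" (pixels), "R" (3x3) and "t" (3): a world point X has camera coordinates R X + t. Camera axes: x right, y down, z forward; pixel columns grow to the right and rows downward; lengths in m; the calibration is good to about 2 mm. A picture is of the moment at which its call begins. camera_info takes no time and is no camera call.
- hand_in(): hands the job in, once; it reports no verdict.
The state is a dict: "time_s": time; "q": joint angles; "dq": joint speeds; "joint_torque": joint torques, N m; "tool_pos": TCP position; "eef_rot": TCP orientation; "force": force on the tool from outside, world axes, zero at the start; "moment": the same for the moment, N m; "grip_width": opening from 0.0 (shut) to 1.0 (fully open).
Only numpy, scipy, OpenCV 4.12 (cv2) and the standard library are available. Lean on these libraries where they do the work, as an engineer would, in place of code of your own. Each camera call takes 0.05 s, during which the arm holds its last target.

## Working session

There is one attempt and no reset: what is moved stays moved. The work goes in short steps, Python scripts to look and compute and a tool call to move; the robot and the scene stay as the last step left them, time stands still between calls to the robot, and variables do not carry over. Pictures are saved under pics/ and viewed, and the job is handed in when it is done.

Besides the shell and the picture viewer there is one more tool, called after "Request:" in YAML: its name, and indented under it one key for each argument. arm_command: Moves the arm, as the interface text tells. Its arguments: {"type":"object","properties":{"moves":{"type":"array"},"gripper":{"type":"number"},"force":{"type":"number"}},"required":["moves"]}

```bash
mkdir -p pics; ls
python3 - <<'E'
from cell import *
import cv2
for n in("scene","top"):
    im=grab_frame(n); cv2.imwrite(f"pics/{n}0.png",cv2.cvtColor(im,cv2.COLOR_RGB2BGR))
    print(n,camera_info(n))
print(state())
E
```

```text
pics
scene {'fx': 377.8341878419119, 'fy': 377.8341878419119, 'cx': 261.31481358138535, 'cy': 194.9260019996219, 'R': array([[-0.85504944,  0.51837967,  0.01315216],
       [ 0.27836177,  0.48025205, -0.83178885],
       [-0.43749878, -0.70755953, -0.55493633]]), 't': array([ 0.45262549, -0.0512221 ,  1.38541605])}
top {'fx': 464.60931047281684, 'fy': 464.60931047281684, 'cx': 255.87607470007228, 'cy': 195.42879322079793, 'R': array([[-0.0184695 , -0.99982864,  0.00125106],
       [-0.98662135,  0.01802279, -0.16202928],
       [ 0.16197896, -0.00422692, -0.98678516]]), 't': array([-0.01191586,  0.56267779,  1.65650073])}
{'time_s': 0.1, 'q': array([-1.34601467e+00,  2.60595003e-01, -1.39237587e-01,  1.17269558e+00,
        1.15246003e-05,  1.57078285e+00]), 'dq': array([ 0.00027941, -0.00114888,  0.00261676,  0.0005715 , -0.00032166,
        0.00118413]), 'joint_torque': array([-1.15505583e-03, -4.06507981e+01,  2.54527849e+01,  1.00586461e-02,
       -1.62203373e-04,  8.00017972e-07]), 'tool_pos': array([ 0.1168952 , -0.51123518,  0.25256127]), 'eef_rot': array([-5.44275782e-04,  7.81954515e-01, -6.23334891e-01, -6.73514273e-04]), 'force': array([ 0.16496795, -0.08692317, -0.31101919]), 'moment': array([-0.01280775, -0.04148534, -0.04042856]), 'grip_width': 0.9987321255719018}
```

View pics/scene0.png

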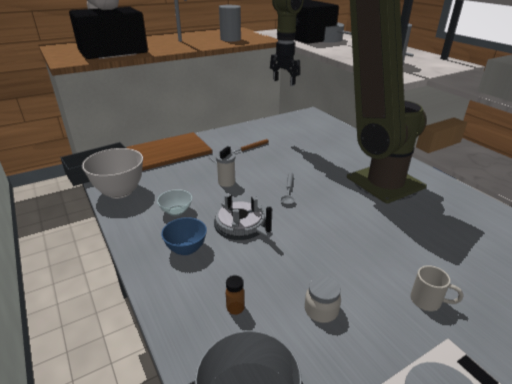

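View pics/top0.png

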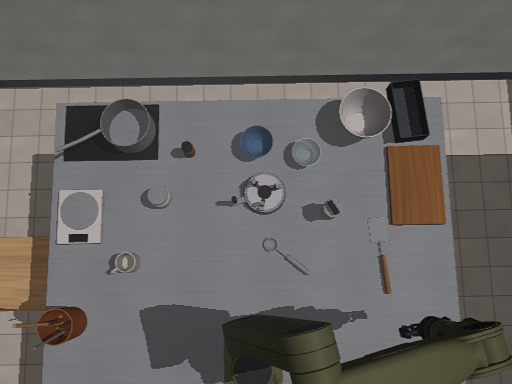

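The scene view shows the jar near (226,168), the chuck near (240,218) and the post near (268,218). In the top view the jar is at (332,209), the chuck at (264,193) and the post at (235,200). I'll zoom in.

Run:
```python
import cv2
t=cv2.imread("pics/top0.png");s=cv2.imread("pics/scene0.png")
cv2.imwrite("pics/tc.png",cv2.resize(t[160:235,215:355],None,fx=5.7,fy=5.7,interpolation=cv2.INTER_CUBIC))
cv2.imwrite("pics/sc.png",cv2.resize(s[135:245,200:300],None,fx=5.4,fy=5.4,interpolation=cv2.INTER_CUBIC))
```

```text
(no output)
```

View pics/tc.png

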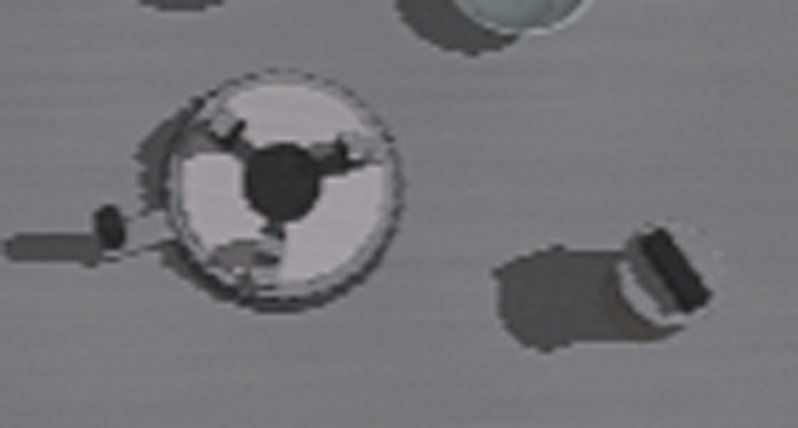

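View pics/sc.png

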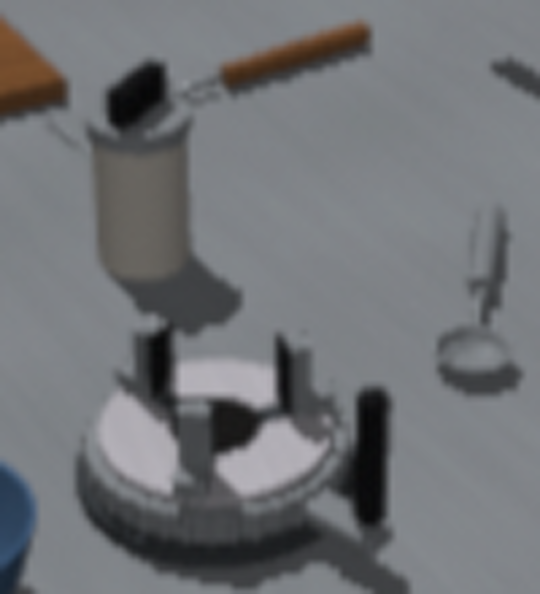

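```bash
cat > h.py <<'E'
from cell import *
import cv2, numpy as np
def ray(n,uv):
    c=camera_info(n);R=np.array(c['R']);t=np.array(c['t'])
    d=R.T@np.array([(uv[0]-c['cx'])/c['fx'],(uv[1]-c['cy'])/c['fy'],1]);return -R.T@t,d/np.linalg.norm(d)
def onz(n,uv,z):
    o,d=ray(n,uv);return o+d*(z-o[2])/d[2]
def proj(n,X):
    c=camera_info(n);p=np.array(c['R'])@np.array(X)+np.array(c['t']);return np.array([c['fx']*p[0]/p[2]+c['cx'],c['fy']*p[1]/p[2]+c['cy']])
def tri(a,b):
    A=[];B=[]
    for n,uv in(("top",a),("scene",b)):
        o,d=ray(n,uv);P=np.eye(3)-np.outer(d,d);A.append(P);B.append(P@o)
    X=np.linalg.lstsq(np.vstack(A),np.hstack(B),rcond=None)[0];return X
def blobs(im,box,thr,amin=4,inv=False):
    x0,y0,x1,y1=box;g=im[y0:y1,x0:x1].max(2)
    m=(g<thr if not inv else g>thr).astype(np.uint8)
    k,l,s,c=cv2.connectedComponentsWithStats(m)
    out=[]
    for i in range(1,k):
        if s[i,4]>=amin:
            ys,xs=np.where(l==i);r=cv2.minAreaRect(np.c_[xs,ys].astype(np.float32))
            out.append((s[i,4],(c[i]+[x0,y0]).round(2),s[i,:4]+[x0,y0,0,0],np.round(r[1],1),round(r[2],1)))
    return out
E
python3 - <<'E'
from h import *
t=cv2.imread("pics/top0.png");s=cv2.imread("pics/scene0.png")
for thr in(40,55,75):
    print(thr)
    for b in blobs(t,(225,165,350,225),thr): print(' T',*b)
    for b in blobs(s,(212,140,275,240),thr): print(' S',*b)
g=t[195:225,322:345].max(2);print(g)
E
```

```text
40
 T 4 [330.   205.75] [329 205   3   3] [2.8 0.7] 45.0
 T 6 [333.5  210.67] [332 209   4   5] [5.  0.8] 56.3
 S 77 [224.74 152.66] [220 147  10  12] [ 6.4 12. ] 45.0
 S 44 [228.86 202.45] [227 196   5  14] [13.   3.5] 85.6
 S 22 [252.45 204.95] [252 199   2  12] [11.  1.] 90.0
 S 122 [267.79 220.25] [263 208   8  24] [23.  7.] 90.0
 S 48 [242.44 213.27] [239 210   9   8] [7.2 7.6] 26.6
 S 8 [221.5  233.12] [220 231   4   5] [4.2 2.1] 45.0
 S 101 [241.97 236.13] [225 232  34   7] [ 5.4 33.1] 86.1
55
 T 10 [255.3 183.4] [253 181   5   5] [2. 5.] 53.1
 T 156 [265.15 191.04] [258 185  19  14] [12.7 17.7] 45.0
 T 28 [233.96 199.64] [232 196   5   8] [7.  3.8] 71.6
 T 75 [332.75 207.  ] [327 200  12  15] [14.7  5. ] 56.3
 T 15 [251.27 208.27] [247 204  10   8] [11.4  1.8] 36.9
 S 88 [224.8 152.7] [220 147  11  12] [ 7.4 13.2] 53.1
 S 56 [229.07 202.5 ] [227 195   5  16] [15.  4.] 90.0
 S 26 [252.38 204.65] [251 199   3  13] [12.  2.] 90.0
 S 142 [267.6 219.8] [263 207   9  26] [ 7.4 25. ] 3.0
 S 63 [242.27 213.43] [239 209   9  10] [9. 8.] 90.0
 S 192 [237.8  235.42] [216 229  44  11] [4
[... 3051 characters left out ...]
124 126 125 124 124]
 [ 74  72  70  70  68  72  72  69  70  69  80 100 123 126 125 125 126 124
  125 125 124 125 124]
 [ 78  77  78  74  74  73  72  75  87  96 121 131 128 125 127 124 126 124
  127 127 125 128 127]
 [131 131 131 130 130 120 125 131 129 129 127 127 126 126 126 125 126 126
  124 124 124 125 123]
 [126 126 124 126 127 126 126 122 125 126 124 125 124 123 124 124 125 125
  125 125 124 125 123]
 [125 126 126 125 127 125 125 126 125 126 125 125 125 124 126 125 125 125
  125 124 123 124 125]
 [127 126 124 125 127 126 125 127 126 125 127 127 127 126 125 126 126 126
  128 126 126 126 127]
 [125 127 125 125 125 125 127 126 126 127 126 128 127 127 128 128 126 126
  124 126 126 126 127]]
```

Run:
```python
from h import *
t=cv2.imread("pics/top0.png");s=cv2.imread("pics/scene0.png")
print("cams",ray("top",(0,0))[0],ray("scene",(0,0))[0])
print("bar tri",tri((332.75,207),(224.8,152.7)),onz("top",(332.75,207),.122),onz("scene",(224.8,152.7),.122))
print("post tri",tri((233.95,199.65),(267.6,219.8)),onz("top",(233.95,199.65),.0745),onz("scene",(267.6,219.8),.0745))
# bar direction
m=(t[195:218,322:345].max(2)<57)
l,_=0,0
k,l,st,c=cv2.connectedComponentsWithStats(m.astype(np.uint8))
i=1+np.argmin([np.hypot(*(c[j]+[322,195]-[332.75,207])) for j in range(1,k)])
ys,xs=np.where(l==i);r=cv2.minAreaRect(np.c_[xs,ys].astype(np.float32));b=cv2.boxPoints(r)+[322,195]
w=np.array([onz("top",p,.13)[:2] for p in b]);e=[w[1]-w[0],w[2]-w[1]]
for v in e: print(np.linalg.norm(v),np.degrees(np.arctan2(v[1],v[0])))
# top edge line, right edge of bar (45->~115 transition)
pts=[]
g=t.max(2).astype(float)
for y in range(203,211):
    row=g[y,326:345]; j=np.where(row<55)[0][-1]; x=326+j+(85-row[j])/(row[j+1]-row[j]); pts.append((x,y))
f=cv2.fitLine(np.array(pts,np.float32),cv2.DIST_L2,0,.01,.01).ravel();print(np.round(pts,1).tolist())
a=onz("top",f[2:],.135);bb=onz("top",f[2:]+10*f[:2],.135);v=bb-a;print("edge ang",np.degrees(np.arctan2(v[1],v[0])))
print(g[180:206,252:280].astype(int))
```

```text
cams [ 0.28661157 -0.01505294  1.72579552] [1.00739328 0.77023199 0.72025873]
bar tri [ 0.50419873 -0.2895929   0.11558095] [ 0.50412473 -0.28900097  0.122     ] [ 0.50893005 -0.27755309  0.122     ]
post tri [0.54447886 0.05728541 0.06917319] [0.54372796 0.05699475 0.0745    ] [0.5481964  0.06318676 0.0745    ]
0.017618354420990735 -57.51067660280212
0.05165599311656043 -148.72739894118914
[[333.6, 203.0], [335.0, 204.0], [335.0, 205.0], [335.5, 206.0], [336.8, 207.0], [338.2, 208.0], [337.6, 209.0], [338.9, 210.0]]
edge ang -145.864487755378
[[111 128 130 122 139 154 159 158 157 156 156 157 157 157 155 156 157 155
  155 154 153 154 155 155 155 148 129 126]
 [112 127 125 127  88  53 135 157 155 156 155 156 155 156 155 155 157 157
  156 156 157 156 156 155 155 156 130 120]
 [122 132 129  93  44  53 136 155 152 152 152 153 153 153 155 155 154 156
  156 155 156 155 155 156 157 151 156 140]
 [ 56 114 106  57  38 110 154 159 157 155 155 156 155 155 154 153 153 154
  156 155 158 158 123 126 136 122 145 143]
 [ 60  49  39  40  49  80 123 151 160 159 158 161 159 160 158 157 157 157
  156 15
[... 1792 characters left out ...]
158 159 159 160 160 161 160 164 122  58  57  58  74 144 160 160 159 160
  159 160 159 159 159 158 160 160 159 164]
 [160 159 161 160 161 160 162 163 158 128 102  76  50 138 161 159 158 158
  157 157 159 158 159 160 161 160 162 137]
 [159 158 161 124  92  92  93  86 109 126 127 126 108 148 164 161 161 161
  161 161 160 159 160 159 160 159 155 135]
 [128  92  92  94  96  97  97 100 117 126 126 125 128 152 161 161 161 162
  161 162 162 162 162 163 163 151 123 121]
 [105  97  99  98  99  99  99  86  72  86 102 128 132 151 160 159 161 161
  160 161 160 162 161 163 166 132 118 129]
 [ 77  91 100 100  99  99 100  81  64  58  54  53 125 157 161 160 160 160
  159 160 161 161 161 164 133 120 127 107]]
```

Run:
```python
from h import *
t=cv2.imread("pics/top0.png");g=t.max(2).astype(float)
P=[]
def cov(v):return np.clip((160-v)/(160-47),0,1)
for y in range(189,198):
    row=g[y,252:264];P.append((263.5-cov(row).sum(),y))
for y in range(191,198):
    row=g[y,264:280];P.append((263.5+cov(row).sum(),y))
for x in range(262,266):
    P.append((x,191.5-cov(g[182:192,x]).sum()))
W=np.array([onz("top",p,.04)[:2] for p in P])
A=np.c_[2*W,np.ones(len(W))];s=np.linalg.lstsq(A,(W**2).sum(1),rcond=None)[0]
print("seat",s[:2],"r",np.sqrt(s[2]+s[:2]@s[:2]),"res",np.round(1000*(np.linalg.norm(W-s[:2],axis=1)-.026),1))
c=s[:2];print(proj("top",[*c,.04]),proj("scene",[*c,.04]))
for p in [(.5437,.0570)]: d=np.array(p)-c;print("post r",np.linalg.norm(d),np.degrees(np.arctan2(d[1],d[0])))
# jaw inner faces in top (nylon dark tops?), outer white plate ellipse
m=(g[170:215,240:290]>140).astype(np.uint8);k,l,st,cc=cv2.connectedComponentsWithStats(m)
pts=np.vstack([np.argwhere(l==i)[:,::-1] for i in range(1,k) if st[i,4]>15])+[240,170]
e=cv2.fitEllipse(cv2.convexHull(pts.astype(np.float32)));print("plate",e,onz("top",e[0],.038))
```

```text
seat [ 0.57743543 -0.05226492] r 0.025993860910513197 res [ 0.5  0.  -0.4 -0.6 -0.4  0.6 -0.4  0.9 -0.4 -0.  -0.6  0.3  0.1 -0.4
  0.2  0.3 -0.1 -0.2  0.3  0.2]
[263.94875739 191.50302052] [239.03227749 211.76432323]
post r 0.11435428440048703 107.15801821865588
plate ((264.21533203125, 191.69949340820312), (34.29139709472656, 35.527137756347656), 90.94837188720703) [ 0.57702771 -0.05327596  0.038     ]
```

Run:
```python
from h import *
import cell
print([n for n in dir(cell) if n[0]!='_'], getattr(cell,'tips_ahead',None))
t=cv2.imread("pics/top0.png")
for z,b in((.065,(240,125,275,160)),):
    m=(t[...,0].astype(int)-t[...,2]>40)[125:160,240:275].astype(np.uint8);k,l,s,c=cv2.connectedComponentsWithStats(m);i=1+np.argmax(s[1:,4]);print(s[i],c[i]+[240,125],onz("top",c[i]+[240,125],.04))
for p in [(305,152,.03)]: print(onz("top",p[:2],p[2]))
c=np.array([.5775,-.0525])
for a in(107,60,45): print(a,c+.115*np.array([np.cos(np.radians(a)),np.sin(np.radians(a))]))
s=state();p=s['tool_pos'];w,x,y,zz=s['eef_rot']
from scipy.spatial.transform import Rotation as Ro
R=Ro.from_quat([x,y,zz,w]).as_matrix();print(R.round(3))
print(R.T@(np.array([.504,-.289,.180])-p))
```

```text
['PlanningError', 'camera_info', 'grab_frame', 'hand_in', 'state', 'tips_ahead'] 0.022
[  0  11  22  18 259] [251.95366795 144.27799228] [ 0.75767425 -0.01117352  0.04      ]
[ 0.72692051 -0.20989801  0.03      ]
107 [0.54387725 0.05747505]
60 [0.635      0.04709292]
45 [0.65881728 0.02881728]
[[ 0.223 -0.975 -0.   ]
 [-0.975 -0.223  0.002]
 [-0.002 -0.    -1.   ]]
[-0.1302296  -0.42690202  0.07279184]
```

Request:
arm_command:
  moves:
    - {"translation":[-0.014,-0.047,0.008],"yaw":-3}
    - {"translation":[-0.029,-0.095,0.016],"yaw":-6}
    - {"translation":[-0.043,-0.142,0.024],"yaw":-9}
    - {"translation":[-0.058,-0.19,0.032],"yaw":-12}
    - {"translation":[-0.072,-0.237,0.04],"yaw":-15}
    - {"translation":[-0.087,-0.285,0.048],"yaw":-18}
    - {"translation":[-0.101,-0.332,0.056],"yaw":-19.6}
    - {"translation":[-0.116,-0.38,0.065],"yaw":-19.6}
  gripper: 1
  force: 60

```text
time_s: 0.9
tool_pos: [0.4604, -0.3134, 0.1877]
eef_rot: [-0.001, 0.877, -0.481, -0.001]
force: [0.3, -1.0, 0.3]
grip_width: 0.999
```

```bash
cat >> h.py <<'E'
from scipy.spatial.transform import Rotation as Ro
def st():
    s=state();w,x,y,z=s['eef_rot'];R=Ro.from_quat([x,y,z,w]).as_matrix();return s,s['tool_pos'],R,np.degrees(np.arctan2(R[1,0],R[0,0]))
def go(x,y,z,ang):
    s,p,R,a=st();d=R.T@(np.array([x,y,z])-p)
    print("t",round(s['time_s'],2),"pos",p.round(4),"ang",a.round(1),"q",np.degrees(s['q']).round(0),"F",s['force'].round(1),"M",s['moment'].round(2),"w",round(s['grip_width'],3),"\n d",d.round(4),"yaw",round((-(ang-a)+180)%360-180,1))
E
python3 -c "
from h import *
go(.504,-.289,.18,-57.5)"
```

```text
t 0.9 pos [ 0.4604 -0.3134  0.1877] ang -57.5 q [-34.  20. -11.  60.   0. 113.] F [ 0.3 -1.   0.3] M [-0.03 -0.04  0.02] w 0.999 
 d [ 0.0029 -0.0499  0.0077] yaw 0.0
```

Request:
arm_command:
  moves:
    - {"translation":[0.002,-0.03,0.008],"yaw":0}
    - {"translation":[0.003,-0.05,0.008],"yaw":0}
    - {"translation":[0.003,-0.05,0.02],"yaw":0}
    - {"translation":[0.003,-0.05,0.035],"yaw":0}
    - {"translation":[0.003,-0.05,0.0525],"yaw":0}
    - {"translation":[0.003,-0.05,0.0525],"yaw":0}
    - {"translation":[0.003,-0.05,0.0525],"yaw":0}
    - {"translation":[0.003,-0.05,0.0525],"yaw":0}

```text
time_s: 1.7
tool_pos: [0.5041, -0.2895, 0.1359]
eef_rot: [-0.001, 0.877, -0.481, -0.0]
force: [-0.2, 0.6, -0.7]
grip_width: 1.003
```

```bash
python3 -c "
from h import *
go(.504,-.289,.135,-57.5)
t=grab_frame('top')[:,:,::-1];s=grab_frame('scene')[:,:,::-1]
a=cv2.resize(t[180:240,300:365],None,fx=6,fy=6,interpolation=2);b=cv2.resize(s[120:195,190:255],None,fx=5,fy=5,interpolation=2)
h=max(a.shape[0],b.shape[0]);o=np.zeros((h,a.shape[1]+b.shape[1],3),np.uint8);o[:a.shape[0],:a.shape[1]]=a;o[:b.shape[0],a.shape[1]:]=b;cv2.imwrite('pics/g1.png',o)"
```

```text
t 1.7 pos [ 0.5041 -0.2895  0.1359] ang -57.5 q [-30.  24. -12.  54.   0. 118.] F [-0.2  0.6 -0.7] M [-0.   -0.04  0.02] w 1.003 
 d [-0.0005 -0.0002  0.0009] yaw -0.0
```

View pics/g1.png

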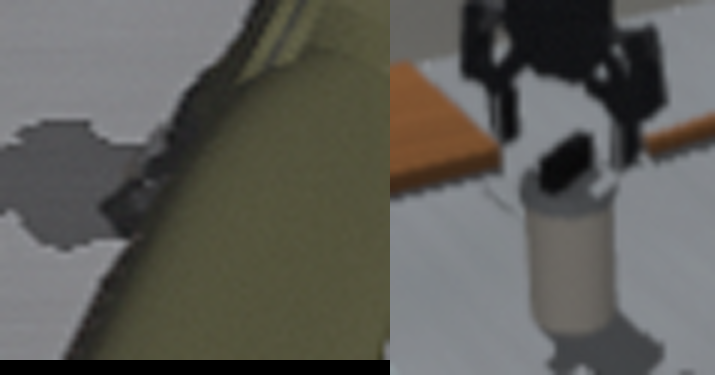

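The scene half shows the bar (≈(565,160) in the montage) between the two open fingers. The arm covers the jar in the top view. I'll close on the bar.

Request:
arm_command:
  moves:
    - {"translation":[0,0,0],"yaw":0}
    - {"translation":[0,0,0],"yaw":0}
    - {"translation":[0,0,0],"yaw":0}
    - {"translation":[0,0,0],"yaw":0}
    - {"translation":[0,0,0],"yaw":0}
    - {"translation":[0,0,0],"yaw":0}
    - {"translation":[0,0,0],"yaw":0}
    - {"translation":[0,0,0],"yaw":0}
  gripper: -1
  force: 60

```text
time_s: 2.6
tool_pos: [0.5044, -0.2892, 0.1363]
eef_rot: [-0.001, 0.877, -0.481, -0.0]
force: [-0.2, 2.3, 3.1]
grip_width: 0.174
```

```bash
python3 -c "
from h import *
go(.5775,-.0525,.24,-57.5)"
```

```text
t 2.6 pos [ 0.5044 -0.2892  0.1363] ang -57.5 q [-30.  24. -12.  54.   0. 118.] F [-0.2  2.3  3.1] M [ 0.35  0.35 -0.01] w 0.174 
 d [-0.1605 -0.189  -0.1033] yaw -0.0
```

Request:
arm_command:
  moves:
    - {"translation":[0,0,-0.008],"yaw":0}
    - {"translation":[0,0,-0.025],"yaw":0}
    - {"translation":[0,0,-0.05],"yaw":0}
    - {"translation":[0,0,-0.08],"yaw":-4}
    - {"translation":[0,0,-0.105],"yaw":-9}
    - {"translation":[-0.01,-0.012,-0.115],"yaw":-14}
    - {"translation":[-0.026,-0.03,-0.115],"yaw":-20}
    - {"translation":[-0.042,-0.05,-0.115],"yaw":-26}

```text
time_s: 3.4
tool_pos: [0.524, -0.2271, 0.2517]
eef_rot: [-0.0, 0.963, -0.27, 0.0]
force: [0.2, -0.5, -3.8]
grip_width: 0.171
```

```bash
python3 -c "
from h import *
go(.5775,-.0525,.25,30)"
```

```text
t 3.4 pos [ 0.524  -0.2271  0.2517] ang -31.3 q [-23.  19.  -2.  69.   0.  98.] F [ 0.2 -0.5 -3.8] M [ 0.04 -0.05 -0.04] w 0.171 
 d [-0.0451 -0.177   0.0019] yaw -61.3
```

Request:
arm_command:
  moves:
    - {"translation":[-0.005,-0.02,0.001],"yaw":-7}
    - {"translation":[-0.011,-0.043,0.001],"yaw":-14}
    - {"translation":[-0.018,-0.07,0.001],"yaw":-22}
    - {"translation":[-0.025,-0.099,0.001],"yaw":-30}
    - {"translation":[-0.032,-0.127,0.001],"yaw":-38}
    - {"translation":[-0.039,-0.153,0.001],"yaw":-46}
    - {"translation":[-0.043,-0.17,0.001],"yaw":-54}
    - {"translation":[-0.045,-0.177,0.001],"yaw":-61}

```text
time_s: 4.2
tool_pos: [0.578, -0.0508, 0.2504]
eef_rot: [-0.0, 0.966, 0.26, 0.0]
force: [0.2, 0.6, -3.3]
grip_width: 0.168
```

Request:
arm_command:
  moves:
    - {"translation":[0,0,0],"yaw":0}
    - {"translation":[0,0,0],"yaw":0}
    - {"translation":[0,0,0],"yaw":0}
    - {"translation":[0,0,0],"yaw":0}
    - {"translation":[0,0,0],"yaw":0}
    - {"translation":[0,0,0],"yaw":0}
    - {"translation":[0,0,0],"yaw":0}
    - {"translation":[0,0,0],"yaw":0}

```text
time_s: 5.0
tool_pos: [0.5779, -0.0509, 0.2504]
eef_rot: [-0.0, 0.966, 0.259, 0.0]
force: [0.0, -0.2, -3.8]
grip_width: 0.17
```

```bash
python3 -c "
from h import *
go(.5775,-.0525,.25,30)
t=grab_frame('top')[:,:,::-1];s=grab_frame('scene')[:,:,::-1]
cv2.imwrite('pics/s2.png',s);cv2.imwrite('pics/t2.png',t)
a=cv2.resize(t[150:230,220:300],None,fx=5,fy=5,interpolation=2);b=cv2.resize(s[125:245,200:280],None,fx=5,fy=5,interpolation=2)
h=max(a.shape[0],b.shape[0]);o=np.zeros((h,a.shape[1]+b.shape[1],3),np.uint8);o[:a.shape[0],:a.shape[1]]=a;o[:b.shape[0],a.shape[1]:]=b;cv2.imwrite('pics/g2.png',o)"
```

```text
t 5.0 pos [ 0.5779 -0.0509  0.2504] ang 30.1 q [-5. 20. -0. 69.  0. 55.] F [ 0.  -0.2 -3.8] M [-0.01  0.02 -0.03] w 0.17 
 d [-0.0012  0.0012  0.0004] yaw 0.1
```

View pics/g2.png

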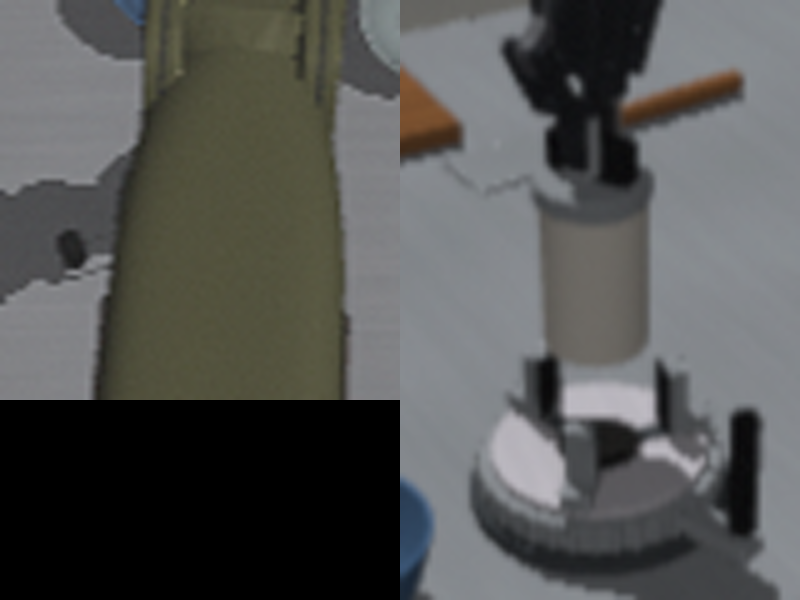

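```bash
python3 -c "
from h import *
s=cv2.imread('pics/s2.png')
print('pred jar mid',proj('scene',[.5779,-.0509,.162]),'if centred',proj('scene',[.5775,-.0525,.162]))
g=s.astype(int)
for y in (172,176,180,184,188):
    r=g[y,220:260]; wm=(r.max(1)>95)&(r[:,2]-r[:,0]>3); print(y,wm.nonzero()[0]+220, r.max(1)[4:36])
for u in (237,239,241): print(g[190:206,u].max(1), (g[190:206,u,2]-g[190:206,u,0]))
th=np.linspace(0,6.28,100)
E=np.array([proj('scene',[.5779+.031*np.cos(t),-.0509+.031*np.sin(t),.1145]) for t in th]);print('pred bottom row',E[:,1].max(), 'x',E[:,0].min(),E[:,0].max())
"
```

```text
pred jar mid [238.28033737 177.56972041] if centred [238.13770552 177.28295156]
172 [228 230 231 232 233 234 235 236 237 238 239 240 241 242 243 244 245 246] [141 141 141 130  99  94  97 100 103 105 106 107 107 108 108 108 108 107
 106 104 103 101  97  93  89 100 140 144 144 143 142 143]
176 [228 230 231 232 233 234 235 236 237 238 239 240 241 242 243 244 245 246] [143 143 141 133 103  95  96 101 103 105 106 107 108 108 108 108 107 107
 106 104 103 101  97  92  89  99 138 143 144 144 144 144]
180 [229 230 231 232 233 234 235 236 237 238 239 240 241 242 243 244 245 246] [145 144 144 135 107  96  97 100 103 104 105 107 108 108 108 108 107 106
 106 104 102 100  96  94  90  99 138 144 144 144 143 143]
184 [229 230 231 232 233 234 235 236 237 238 239 240 241 242 243 244 245 246] [144 145 145 140 116  97  97  99 103 104 106 107 108 108 108 108 107 106
 106 104 102 100  96  93  88  98 136 141 142 141 141 142]
188 [229 230 231 232 233 234 235 236 237 238 239 240 241 242 243 244 245 246] [144 144 144 140 124  99  97  99 102 105 106 106 108 108 109 109 106 106
 106 104 102  99  96  92  88  98 138 143 141 141 139 139]
[108 108 108 108 108 108 108 110 125 140 142 158 181 190 190 191] [ 8  8  9  9  9  8  8  7 -2 -8 -8 -6 -5 -4 -4 -4]
[108 108 107 108 108 109 108 110 122 138 144 164 184 191 191 191] [ 9  8  8  9  8 10  8  7 -1 -6 -8 -7 -6 -5 -4 -4]
[106 106 106 106 106 106 107 109 126 142 146 163 182 189 189 190] [ 7  8  8  9  8  9 10  6 -2 -7 -8 -5 -5 -5 -5 -5]
pred bottom row 197.43201566977015 x 227.98571044906527 249.2181409569589
```

Request:
arm_command:
  moves:
    - {"translation":[-0.001,0.001,0.0],"yaw":0}
    - {"translation":[-0.002,0.002,0.005],"yaw":0}
    - {"translation":[-0.002,0.002,0.018],"yaw":0}
    - {"translation":[-0.002,0.002,0.032],"yaw":0}
    - {"translation":[-0.002,0.002,0.046],"yaw":0}
    - {"translation":[-0.002,0.002,0.058],"yaw":0}
    - {"translation":[-0.002,0.002,0.067],"yaw":0}
    - {"translation":[-0.002,0.002,0.07],"yaw":0}

```text
time_s: 5.9
tool_pos: [0.5765, -0.0535, 0.1791]
eef_rot: [-0.001, 0.966, 0.259, -0.001]
force: [0.1, 0.0, -2.7]
grip_width: 0.174
```

```bash
python3 -c "
from h import *
go(.5775,-.0525,.1763,30)"
```

```text
t 5.9 pos [ 0.5765 -0.0535  0.1791] ang 30.1 q [-5. 22. -8. 60.  0. 55.] F [ 0.1  0.  -2.7] M [-0.02  0.05  0.02] w 0.174 
 d [ 0.0014 -0.0003  0.0028] yaw 0.1
```

Request:
arm_command:
  moves:
    - {"translation":[0.001,0,0.0005],"yaw":0}
    - {"translation":[0.001,0,0.001],"yaw":0}
    - {"translation":[0.001,0,0.0015],"yaw":0}
    - {"translation":[0.001,0,0.002],"yaw":0}
    - {"translation":[0.001,0,0.0025],"yaw":0}
    - {"translation":[0.001,0,0.003],"yaw":0}
    - {"translation":[0.001,0,0.003],"yaw":0}
    - {"translation":[0.001,0,0.003],"yaw":0}

```text
time_s: 6.7
tool_pos: [0.5775, -0.053, 0.1763]
eef_rot: [-0.001, 0.966, 0.259, -0.001]
force: [0.2, -0.6, -2.1]
grip_width: 0.173
```

```bash
python3 -c "
from h import *
go(.5775,-.0525,.1763,30)"
```

```text
t 6.7 pos [ 0.5775 -0.053   0.1763] ang 30.1 q [-5. 23. -8. 59.  0. 55.] F [ 0.2 -0.6 -2.1] M [ 0.    0.02 -0.  ] w 0.173 
 d [ 0.0003 -0.0004  0.    ] yaw 0.1
```

Request:
arm_command:
  moves:
    - {"translation":[0,0,0.0003],"yaw":0}
    - {"translation":[0,0,0.0006],"yaw":0}
    - {"translation":[0,0,0.0009],"yaw":0}
    - {"translation":[0,0,0.0012],"yaw":0}
    - {"translation":[0,0,0.0015],"yaw":0}
    - {"translation":[0,0,0.0015],"yaw":0}
    - {"translation":[0,0,0.0015],"yaw":0}
    - {"translation":[0,0,0.0015],"yaw":0}

```text
time_s: 7.5
tool_pos: [0.5776, -0.0531, 0.1762]
eef_rot: [-0.0, 0.966, 0.259, 0.0]
force: [-2.6, -0.6, 8.6]
grip_width: 0.173
```

```bash
python3 -c "
from h import *
go(.5775,-.0525,.1763,30)"
```

```text
t 7.5 pos [ 0.5776 -0.0531  0.1762] ang 30.1 q [-5. 23. -8. 59.  0. 55.] F [-2.6 -0.6  8.6] M [-0.05  0.77  0.04] w 0.173 
 d [ 0.0002 -0.0006 -0.0001] yaw 0.1
```

Request:
arm_command:
  moves:
    - {"translation":[0,0,-0.001],"yaw":0}
    - {"translation":[0,0,-0.001],"yaw":0}
    - {"translation":[0,0,-0.001],"yaw":0}
    - {"translation":[0,0,-0.001],"yaw":0}
    - {"translation":[0,0,-0.001],"yaw":0}
    - {"translation":[0,0,-0.01],"yaw":0}
    - {"translation":[0,0,-0.03],"yaw":0}
    - {"translation":[0,0,-0.06],"yaw":0}
  gripper: 1

```text
time_s: 8.3
tool_pos: [0.5765, -0.053, 0.2358]
eef_rot: [-0.001, 0.966, 0.259, -0.002]
force: [0.5, 0.2, 0.2]
grip_width: 1.0
```

```bash
python3 -c "
from h import *
go(.5437,.057,.24,17.2)
t=grab_frame('top')[:,:,::-1];s=grab_frame('scene')[:,:,::-1]
cv2.imwrite('pics/s3.png',s);cv2.imwrite('pics/t3.png',t)
cv2.imwrite('pics/g3.png',cv2.resize(s[125:245,190:290],None,fx=5,fy=5,interpolation=2))"
```

```text
t 8.3 pos [ 0.5765 -0.053   0.2358] ang 30.1 q [-5. 21. -2. 67.  0. 55.] F [0.5 0.2 0.2] M [ 0.01 -0.09  0.  ] w 1.0 
 d [ 0.0267 -0.1117 -0.004 ] yaw 12.9
```

View pics/g3.png

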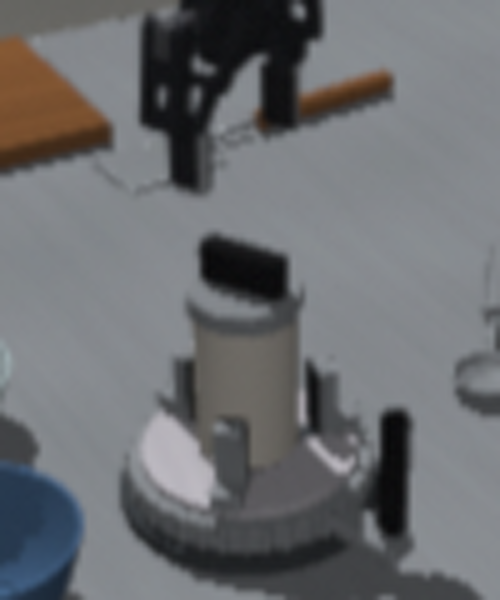

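Request:
arm_command:
  moves:
    - {"translation":[0.006,-0.026,-0.002],"yaw":3}
    - {"translation":[0.013,-0.056,-0.004],"yaw":6}
    - {"translation":[0.02,-0.086,-0.004],"yaw":9}
    - {"translation":[0.0265,-0.111,-0.004],"yaw":13}
    - {"translation":[0.0265,-0.111,-0.004],"yaw":13}
    - {"translation":[0.0265,-0.111,0.015],"yaw":13}
    - {"translation":[0.0265,-0.111,0.04],"yaw":13}
    - {"translation":[0.0265,-0.111,0.06],"yaw":13}
  gripper: 0.2
  force: 80

```text
time_s: 9.2
tool_pos: [0.5481, 0.0553, 0.1798]
eef_rot: [0.001, 0.989, 0.149, 0.004]
force: [0.2, -0.2, 0.6]
grip_width: 0.601
```

```bash
python3 -c "
from h import *
go(.5437,.057,.095,17.2)
t=grab_frame('top')[:,:,::-1];s=grab_frame('scene')[:,:,::-1]
cv2.imwrite('pics/s4.png',s);cv2.imwrite('pics/t4.png',t)
cv2.imwrite('pics/g4.png',cv2.resize(s[125:245,200:300],None,fx=5,fy=5,interpolation=2))"
```

```text
t 9.2 pos [0.5481 0.0553 0.1798] ang 17.1 q [  6.  19. -13.  57.  -0.  79.] F [ 0.2 -0.2  0.6] M [ 0.01  0.02 -0.  ] w 0.601 
 d [-0.0043 -0.0032  0.0847] yaw -0.1
```

View pics/g4.png

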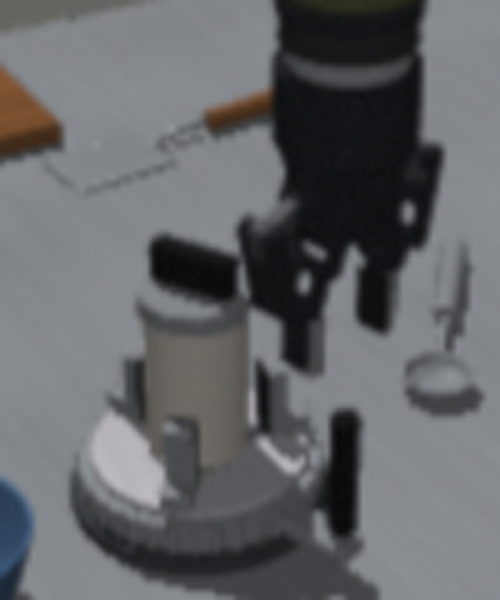

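Request:
arm_command:
  moves:
    - {"translation":[-0.004,-0.003,0.0],"yaw":0}
    - {"translation":[-0.004,-0.003,0.01],"yaw":0}
    - {"translation":[-0.004,-0.003,0.03],"yaw":0}
    - {"translation":[-0.004,-0.003,0.055],"yaw":0}
    - {"translation":[-0.004,-0.003,0.075],"yaw":0}
    - {"translation":[-0.004,-0.003,0.084],"yaw":0}
    - {"translation":[-0.004,-0.003,0.084],"yaw":0}
    - {"translation":[-0.004,-0.003,0.084],"yaw":0}

```text
time_s: 10.1
tool_pos: [0.5422, 0.0567, 0.0947]
eef_rot: [0.001, 0.989, 0.148, 0.002]
force: [0.2, 0.6, 0.2]
grip_width: 0.601
```

Request:
arm_command:
  moves:
    - {"translation":[0,0,0],"yaw":0}
    - {"translation":[0,0,0],"yaw":0}
    - {"translation":[0,0,0],"yaw":0}
    - {"translation":[0,0,0],"yaw":0}
    - {"translation":[0,0,0],"yaw":0}
    - {"translation":[0,0,0],"yaw":0}
    - {"translation":[0,0,0],"yaw":0}
    - {"translation":[0,0,0],"yaw":0}
  gripper: -0.35

```text
time_s: 10.9
tool_pos: [0.5422, 0.0567, 0.0947]
eef_rot: [0.001, 0.989, 0.148, 0.002]
force: [-0.2, -0.0, 0.4]
grip_width: 0.326
```

```bash
cat >> h.py <<'E'
C=np.array([.5775,-.0525])
def arc(phis,z=.095,rr=.115,lead=0.):
    s,p,R,a=st();d0=p[:2]-C
    print("t",round(s['time_s'],2),"pos",p.round(4),"ang",a.round(1),"r",np.hypot(*d0).round(4),"phi",np.degrees(np.arctan2(d0[1],d0[0])).round(2),"F",s['force'].round(1),"M",s['moment'].round(2),"w",round(s['grip_width'],3))
    tg=np.array([d0[1],-d0[0]])/np.hypot(*d0);print(" Ftan on tool (cw +)",(s['force'][:2]@tg).round(2),"Frad",(s['force'][:2]@d0/np.hypot(*d0)).round(2))
    for ph in phis:
        f=np.radians(ph);X=np.array([*(C+rr*np.array([np.cos(f),np.sin(f)])),z])
        print(ph,(R.T@(X-p)).round(4).tolist(),"yaw",round((a-(ph-90)+180)%360-180,1))
E
python3 -c "
from h import *
arc([106,104,101,98,95,92,89,86])"
```

```text
t 10.9 pos [0.5422 0.0567 0.0947] ang 17.1 r 0.1148 phi 107.94 F [-0.2 -0.   0.4] M [ 0.02 -0.05 -0.  ] w 0.326
 Ftan on tool (cw +) -0.23 Frad 0.07
106 [0.0039, -0.0002, -0.0003] yaw 1.1
104 [0.0079, -0.0001, -0.0003] yaw 3.1
101 [0.0139, 0.0004, -0.0003] yaw 6.1
98 [0.0199, 0.0012, -0.0002] yaw 9.1
95 [0.0258, 0.0023, -0.0002] yaw 12.1
92 [0.0316, 0.0037, -0.0002] yaw 15.1
89 [0.0374, 0.0054, -0.0002] yaw 18.1
86 [0.0431, 0.0075, -0.0002] yaw 21.1
```

Request:
arm_command:
  moves:
    - {"translation":[0.004,0,0],"yaw":1}
    - {"translation":[0.008,0,0],"yaw":3}
    - {"translation":[0.014,0.0005,0],"yaw":6}
    - {"translation":[0.02,0.001,0],"yaw":9}
    - {"translation":[0.026,0.0025,0],"yaw":12}
    - {"translation":[0.0315,0.0035,0],"yaw":15}
    - {"translation":[0.0375,0.0055,0],"yaw":18}
    - {"translation":[0.043,0.0075,0],"yaw":21}

```text
time_s: 11.7
tool_pos: [0.5822, 0.062, 0.0942]
eef_rot: [0.001, 0.999, -0.036, -0.002]
force: [-7.9, -0.1, 4.0]
grip_width: 0.326
```

```bash
python3 -c "
from h import *
arc([83,80,77,74,71,69,67,66])"
```

```text
t 11.7 pos [0.5822 0.062  0.0942] ang -4.1 r 0.1146 phi 87.64 F [-7.9 -0.1  4. ] M [-0.07  1.39 -0.01] w 0.326
 Ftan on tool (cw +) -7.91 Frad -0.43
83 [0.0093, -0.0003, -0.0008] yaw 2.9
80 [0.0153, 0.0001, -0.0008] yaw 5.9
77 [0.0213, 0.0009, -0.0008] yaw 8.9
74 [0.0272, 0.002, -0.0008] yaw 11.9
71 [0.033, 0.0034, -0.0009] yaw 14.9
69 [0.0369, 0.0045, -0.0009] yaw 16.9
67 [0.0407, 0.0057, -0.0009] yaw 18.9
66 [0.0426, 0.0064, -0.0009] yaw 19.9
```

Request:
arm_command:
  moves:
    - {"translation":[0.0065,-0.0002,-0.0005],"yaw":2}
    - {"translation":[0.0125,0,-0.0008],"yaw":4}
    - {"translation":[0.0185,0.0005,-0.0008],"yaw":7.5}
    - {"translation":[0.0245,0.0015,-0.0008],"yaw":10.5}
    - {"translation":[0.03,0.0027,-0.0008],"yaw":13.5}
    - {"translation":[0.035,0.004,-0.0008],"yaw":16}
    - {"translation":[0.039,0.005,-0.0008],"yaw":18}
    - {"translation":[0.0425,0.0065,-0.0008],"yaw":20}

```text
time_s: 12.5
tool_pos: [0.6217, 0.0532, 0.0942]
eef_rot: [0.001, 0.978, -0.209, -0.004]
force: [-4.9, 2.8, 2.6]
grip_width: 0.329
```

```bash
python3 -c "
from h import *
arc([66,65,64,63,62,61,60,59])"
```

```text
t 12.5 pos [0.6217 0.0532 0.0942] ang -24.2 r 0.1146 phi 67.32 F [-4.9  2.8  2.6] M [0.43 0.95 0.06] w 0.329
 Ftan on tool (cw +) -5.6 Frad 0.66
66 [0.0026, -0.0005, -0.0008] yaw -0.2
65 [0.0046, -0.0005, -0.0008] yaw 0.8
64 [0.0066, -0.0004, -0.0008] yaw 1.8
63 [0.0086, -0.0003, -0.0008] yaw 2.8
62 [0.0106, -0.0002, -0.0009] yaw 3.8
61 [0.0126, -0.0001, -0.0009] yaw 4.8
60 [0.0146, 0.0001, -0.0009] yaw 5.8
59 [0.0166, 0.0003, -0.0009] yaw 6.8
```

Now slower, about 1° per row, watching the force.

Request:
arm_command:
  moves:
    - {"translation":[0.0025,-0.0005,-0.0008],"yaw":0}
    - {"translation":[0.0045,-0.0005,-0.0008],"yaw":1}
    - {"translation":[0.0065,-0.0004,-0.0008],"yaw":2}
    - {"translation":[0.0085,-0.0003,-0.0008],"yaw":3}
    - {"translation":[0.0105,-0.0002,-0.0009],"yaw":4}
    - {"translation":[0.0125,-0.0001,-0.0009],"yaw":5}
    - {"translation":[0.0145,0.0001,-0.0009],"yaw":6}
    - {"translation":[0.0145,0.0001,-0.0009],"yaw":6}

```text
time_s: 13.3
tool_pos: [0.6353, 0.0468, 0.0949]
eef_rot: [0.001, 0.965, -0.261, -0.004]
force: [-4.0, 1.7, -2.6]
grip_width: 0.328
```

```bash
python3 -c "
from h import *
arc([59,58,57,56,55,54,53,52])"
```

```text
t 13.3 pos [0.6353 0.0468 0.0949] ang -30.2 r 0.1149 phi 59.79 F [-4.   1.7 -2.6] M [0.22 0.61 0.  ] w 0.328
 Ftan on tool (cw +) -4.35 Frad -0.57
59 [0.0016, -0.0, -0.0002] yaw 0.8
58 [0.0036, 0.0, -0.0002] yaw 1.8
57 [0.0056, 0.0001, -0.0002] yaw 2.8
56 [0.0076, 0.0002, -0.0002] yaw 3.8
55 [0.0096, 0.0004, -0.0002] yaw 4.8
54 [0.0116, 0.0005, -0.0002] yaw 5.8
53 [0.0136, 0.0008, -0.0002] yaw 6.8
52 [0.0156, 0.001, -0.0003] yaw 7.8
```

Request:
arm_command:
  moves:
    - {"translation":[0.0015,0,0],"yaw":1}
    - {"translation":[0.003,0,0],"yaw":2}
    - {"translation":[0.0045,0,0],"yaw":2.5}
    - {"translation":[0.006,0.0001,0],"yaw":3}
    - {"translation":[0.0075,0.0002,0],"yaw":4}
    - {"translation":[0.009,0.0003,0],"yaw":4.5}
    - {"translation":[0.0105,0.0004,0],"yaw":5}
    - {"translation":[0.0105,0.0004,0],"yaw":5}

```text
time_s: 14.1
tool_pos: [0.6444, 0.0411, 0.0949]
eef_rot: [0.001, 0.953, -0.303, -0.004]
force: [-4.1, 0.5, -2.0]
grip_width: 0.324
```

```bash
python3 -c "
from h import *
arc([54,53,52,51,50,49,48,47])"
```

```text
t 14.1 pos [0.6444 0.0411 0.0949] ang -35.2 r 0.115 phi 54.43 F [-4.1  0.5 -2. ] M [0.19 0.87 0.05] w 0.324
 Ftan on tool (cw +) -3.62 Frad -1.92
54 [0.0009, 0.0, -0.0001] yaw 0.8
53 [0.0029, 0.0001, -0.0001] yaw 1.8
52 [0.0049, 0.0002, -0.0001] yaw 2.8
51 [0.0069, 0.0003, -0.0001] yaw 3.8
50 [0.0089, 0.0004, -0.0001] yaw 4.8
49 [0.0109, 0.0006, -0.0002] yaw 5.8
48 [0.0129, 0.0008, -0.0002] yaw 6.8
47 [0.0149, 0.0011, -0.0002] yaw 7.8
```

Request:
arm_command:
  moves:
    - {"translation":[0.0015,0,0],"yaw":1}
    - {"translation":[0.003,0,0],"yaw":2}
    - {"translation":[0.0045,0,0],"yaw":2.5}
    - {"translation":[0.006,0.0002,0],"yaw":3}
    - {"translation":[0.0075,0.0003,0],"yaw":4}
    - {"translation":[0.009,0.0004,0],"yaw":4.5}
    - {"translation":[0.0105,0.0006,0],"yaw":5}
    - {"translation":[0.0105,0.0006,0],"yaw":5}

```text
time_s: 14.9
tool_pos: [0.6501, 0.0362, 0.0948]
eef_rot: [0.001, 0.939, -0.344, -0.007]
force: [-9.5, 4.8, 2.3]
grip_width: 0.323
```

```bash
python3 -c "
from h import *
arc([49,48,47,46,45,44,43,42])"
```

```text
t 14.9 pos [0.6501 0.0362 0.0948] ang -40.2 r 0.1147 phi 50.7 F [-9.5  4.8  2.3] M [1.06 1.81 0.06] w 0.323
 Ftan on tool (cw +) -10.35 Frad -2.32
49 [0.0034, -0.0003, -0.0003] yaw 0.8
48 [0.0054, -0.0003, -0.0003] yaw 1.8
47 [0.0074, -0.0002, -0.0003] yaw 2.8
46 [0.0094, -0.0001, -0.0004] yaw 3.8
45 [0.0114, 0.0001, -0.0004] yaw 4.8
44 [0.0134, 0.0002, -0.0004] yaw 5.8
43 [0.0154, 0.0005, -0.0004] yaw 6.8
42 [0.0174, 0.0007, -0.0004] yaw 7.8
```

Request:
arm_command:
  moves:
    - {"translation":[0.0033,-0.0003,0],"yaw":0}
    - {"translation":[0.0038,-0.0003,0],"yaw":0}
    - {"translation":[0.0043,-0.0003,0],"yaw":0}
    - {"translation":[0.0048,-0.0003,0],"yaw":0}
    - {"translation":[0.0052,-0.0003,0],"yaw":0}
    - {"translation":[0.0055,-0.0003,0],"yaw":0}
    - {"translation":[0.0055,-0.0003,0],"yaw":0}
    - {"translation":[0.0055,-0.0003,0],"yaw":0}

```text
time_s: 15.7
tool_pos: [0.6513, 0.0355, 0.0946]
eef_rot: [-0.001, 0.939, -0.343, -0.01]
force: [-12.1, 7.2, 3.2]
grip_width: 0.33
```

```bash
python3 -c "
from h import *
arc([49,48,47])"
```

```text
t 15.7 pos [0.6513 0.0355 0.0946] ang -40.1 r 0.1148 phi 50.0 F [-12.1   7.2   3.2] M [1.38 2.13 0.04] w 0.33
 Ftan on tool (cw +) -13.94 Frad -2.25
49 [0.002, -0.0002, -0.0004] yaw 0.9
48 [0.004, -0.0001, -0.0005] yaw 1.9
47 [0.006, -0.0, -0.0005] yaw 2.9
```

Request:
arm_command:
  moves:
    - {"translation":[0.0045,-0.0003,0],"yaw":0}
    - {"translation":[0.005,-0.0003,0],"yaw":0}
    - {"translation":[0.0052,-0.0003,0],"yaw":0}
    - {"translation":[0.0054,-0.0003,0],"yaw":0}
    - {"translation":[0.0056,-0.0003,0],"yaw":0}
    - {"translation":[0.0056,-0.0003,0],"yaw":0}
    - {"translation":[0.0056,-0.0003,0],"yaw":0}
    - {"translation":[0.0056,-0.0003,0],"yaw":0}

```text
time_s: 16.5
tool_pos: [0.6521, 0.035, 0.0945]
eef_rot: [-0.002, 0.94, -0.342, -0.015]
force: [-12.6, 7.7, 3.1]
grip_width: 0.328
```

```bash
python3 -c "
from h import *
arc([49,48,47])"
```

```text
t 16.5 pos [0.6521 0.035  0.0945] ang -40.0 r 0.115 phi 49.53 F [-12.6   7.7   3.1] M [1.56 2.28 0.11] w 0.328
 Ftan on tool (cw +) -14.59 Frad -2.37
49 [0.001, -0.0, -0.0006] yaw 1.0
48 [0.003, 0.0, -0.0006] yaw 2.0
47 [0.005, 0.0001, -0.0007] yaw 3.0
```

Request:
arm_command:
  moves:
    - {"translation":[0.002,0,0],"yaw":0}
    - {"translation":[0,0,0],"yaw":0}
    - {"translation":[-0.002,0,0],"yaw":0}
    - {"translation":[-0.0045,0,0],"yaw":0}
    - {"translation":[-0.0045,0,0],"yaw":0}
    - {"translation":[-0.0045,0,-0.02],"yaw":0}
    - {"translation":[-0.0045,0,-0.06],"yaw":0}
    - {"translation":[-0.0045,0,-0.105],"yaw":0}

```text
time_s: 17.3
tool_pos: [0.6529, 0.0359, 0.2004]
eef_rot: [-0.002, 0.939, -0.342, -0.013]
force: [0.4, 0.8, -0.1]
grip_width: 0.327
```

Request:
arm_command:
  moves:
    - {"translation":[0,0,-0.04],"yaw":-8}
    - {"translation":[0,0,-0.05],"yaw":-16}
    - {"translation":[0,0,-0.05],"yaw":-24}
    - {"translation":[0,0,-0.05],"yaw":-32}
    - {"translation":[0,0,-0.05],"yaw":-40}
    - {"translation":[0,0,-0.05],"yaw":-48}
    - {"translation":[0,0,-0.05],"yaw":-56}
    - {"translation":[0,0,-0.05],"yaw":-64}
  gripper: 1

```text
time_s: 18.1
tool_pos: [0.6568, 0.0348, 0.252]
eef_rot: [-0.008, 0.978, 0.21, -0.007]
force: [0.7, 0.1, 0.1]
grip_width: 1.002
```

```bash
python3 -c "
from h import *
go(.5775,-.0525,.24,30)
t=grab_frame('top')[:,:,::-1];s=grab_frame('scene')[:,:,::-1]
cv2.imwrite('pics/s5.png',s);cv2.imwrite('pics/t5.png',t)
for b in blobs(s,(200,140,300,240),55): print(*b)
cv2.imwrite('pics/g5.png',cv2.resize(s[125:245,200:300],None,fx=5,fy=5,interpolation=2))"
```

```text
t 18.1 pos [0.6568 0.0348 0.252 ] ang 24.3 q [ 3. 29. 14. 76.  1. 68.] F [0.7 0.1 0.1] M [-0.03 -0.07  0.02] w 1.002 
 d [-0.108   0.0473  0.0123] yaw -5.7
958 [220.98 153.97] [201 140  46  42] [41. 45.] 90.0
153 [238.44 178.85] [230 173  17  13] [17.9  9.2] 15.9
20 [250.45 206.  ] [250 201   2  11] [10.  1.] 90.0
205 [231.76 229.01] [217 215  21  25] [24. 20.] 90.0
129 [253.63 232.94] [240 221  26  19] [ 8.2 30.2] 56.9
```

View pics/g5.png

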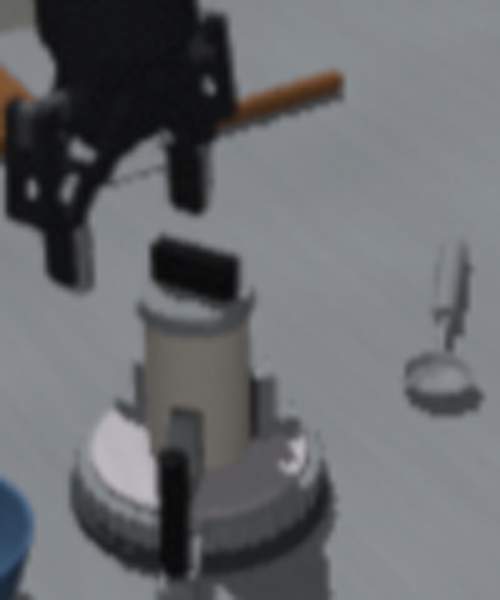

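Request:
arm_command:
  moves:
    - {"translation":[-0.025,0.011,0],"yaw":-2}
    - {"translation":[-0.055,0.024,0],"yaw":-4}
    - {"translation":[-0.085,0.037,0.006],"yaw":-5.7}
    - {"translation":[-0.108,0.047,0.012],"yaw":-5.7}
    - {"translation":[-0.108,0.047,0.012],"yaw":-5.7}
    - {"translation":[-0.108,0.047,0.012],"yaw":-5.7}
    - {"translation":[-0.108,0.047,0.012],"yaw":-5.7}
    - {"translation":[-0.108,0.047,0.012],"yaw":-5.7}

```text
time_s: 19.0
tool_pos: [0.5778, -0.0512, 0.2406]
eef_rot: [-0.008, 0.967, 0.256, -0.006]
force: [-0.0, 0.5, -0.1]
grip_width: 1.002
```

```bash
python3 -c "
from h import *
go(.5775,-.0525,.1765,30)
print(st()[2].round(4))"
```

```text
t 19.0 pos [ 0.5778 -0.0512  0.2406] ang 29.6 q [-5. 21. -0. 69.  1. 55.] F [-0.   0.5 -0.1] M [-0.04 -0.04  0.02] w 1.002 
 d [-0.0004  0.0022  0.0641] yaw -0.4
[[ 0.8692  0.4942 -0.0161]
 [ 0.4944 -0.8692  0.0123]
 [-0.0079 -0.0186 -0.9998]]
```

Request:
arm_command:
  moves:
    - {"translation":[-0.0005,0.002,0.005],"yaw":-0.4}
    - {"translation":[-0.0005,0.002,0.02],"yaw":-0.4}
    - {"translation":[-0.0005,0.002,0.04],"yaw":-0.4}
    - {"translation":[-0.0005,0.002,0.055],"yaw":-0.4}
    - {"translation":[-0.0005,0.002,0.063],"yaw":-0.4}
    - {"translation":[-0.0005,0.002,0.064],"yaw":-0.4}
    - {"translation":[-0.0005,0.002,0.064],"yaw":-0.4}
    - {"translation":[-0.0005,0.002,0.064],"yaw":-0.4}

```text
time_s: 19.8
tool_pos: [0.5781, -0.0524, 0.1774]
eef_rot: [-0.008, 0.966, 0.259, -0.005]
force: [0.4, 0.0, -1.2]
grip_width: 1.0
```

Request:
arm_command:
  moves:
    - {"translation":[0,0,0],"yaw":0}
    - {"translation":[0,0,0],"yaw":0}
    - {"translation":[0,0,0],"yaw":0}
    - {"translation":[0,0,0],"yaw":0}
    - {"translation":[0,0,0],"yaw":0}
    - {"translation":[0,0,0],"yaw":0}
    - {"translation":[0,0,0],"yaw":0}
    - {"translation":[0,0,0],"yaw":0}
  gripper: -1
  force: 60

```text
time_s: 20.6
tool_pos: [0.5781, -0.0524, 0.1777]
eef_rot: [-0.008, 0.966, 0.259, -0.005]
force: [-1.7, 0.7, 2.4]
grip_width: 0.174
```

```bash
python3 -c "
from h import *
go(.5775,-.0525,.1765,30)"
```

```text
t 20.6 pos [ 0.5781 -0.0524  0.1777] ang 30.0 q [-5. 23. -7. 61.  1. 54.] F [-1.7  0.7  2.4] M [-0.01  0.19  0.06] w 0.174 
 d [-0.0006 -0.0002  0.0012] yaw 0.0
```

Gripped. I'll twist clockwise (yaw +), 5°/row, and watch the moment.

Request:
arm_command:
  moves:
    - {"translation":[0,0,0],"yaw":5}
    - {"translation":[0,0,0],"yaw":10}
    - {"translation":[0,0,0],"yaw":15}
    - {"translation":[0,0,0],"yaw":20}
    - {"translation":[0,0,0],"yaw":25}
    - {"translation":[0,0,0],"yaw":30}
    - {"translation":[0,0,0],"yaw":35}
    - {"translation":[0,0,0],"yaw":40}

```text
time_s: 21.4
tool_pos: [0.5777, -0.0524, 0.1778]
eef_rot: [-0.005, 0.996, -0.089, -0.008]
force: [-2.6, -1.4, 4.3]
grip_width: 0.172
```

```bash
python3 -c "
from h import *
go(.5781,-.0524,.1777,-54)"
```

```text
t 21.4 pos [ 0.5777 -0.0524  0.1778] ang -10.2 q [-5. 23. -7. 61.  1. 95.] F [-2.6 -1.4  4.3] M [0.06 0.08 0.19] w 0.172 
 d [ 0.0004 -0.0001  0.0001] yaw 43.8
```

Request:
arm_command:
  moves:
    - {"translation":[0,0,0],"yaw":4}
    - {"translation":[0,0,0],"yaw":8}
    - {"translation":[0,0,0],"yaw":12}
    - {"translation":[0,0,0],"yaw":16}
    - {"translation":[0,0,0],"yaw":20}
    - {"translation":[0,0,0],"yaw":23}
    - {"translation":[0,0,0],"yaw":25}
    - {"translation":[0,0,0],"yaw":26}

```text
time_s: 22.2
tool_pos: [0.5776, -0.0523, 0.1778]
eef_rot: [-0.003, 0.95, -0.311, -0.009]
force: [-2.9, 0.4, 2.8]
grip_width: 0.173
```

```bash
python3 -c "
from h import *
go(.5781,-.0524,.1777,-54)"
```

```text
t 22.2 pos [ 0.5776 -0.0523  0.1778] ang -36.2 q [ -5.  23.  -7.  61.   1. 121.] F [-2.9  0.4  2.8] M [ 0.12 -0.1   0.16] w 0.173 
 d [ 0.0005 -0.0003  0.0001] yaw 17.8
```

Request:
arm_command:
  moves:
    - {"translation":[0,0,0],"yaw":1.5}
    - {"translation":[0,0,0],"yaw":3}
    - {"translation":[0,0,0],"yaw":4.5}
    - {"translation":[0,0,0],"yaw":6}
    - {"translation":[0,0,0],"yaw":7.5}
    - {"translation":[0,0,0],"yaw":9}
    - {"translation":[0,0,0],"yaw":10}
    - {"translation":[0,0,0],"yaw":10}

```text
time_s: 23.0
tool_pos: [0.5777, -0.0522, 0.1778]
eef_rot: [-0.003, 0.92, -0.392, -0.009]
force: [-1.2, 0.4, 2.6]
grip_width: 0.17
```

```bash
python3 -c "
from h import *
go(.5781,-.0524,.1777,-54)"
```

```text
t 23.0 pos [ 0.5777 -0.0522  0.1778] ang -46.2 q [ -5.  23.  -7.  61.   1. 131.] F [-1.2  0.4  2.6] M [ 0.08 -0.15  0.35] w 0.17 
 d [ 0.0004 -0.0002  0.0001] yaw 7.8
```

Request:
arm_command:
  moves:
    - {"translation":[0,0,0],"yaw":0.5}
    - {"translation":[0,0,0],"yaw":1}
    - {"translation":[0,0,0],"yaw":1.5}
    - {"translation":[0,0,0],"yaw":2}
    - {"translation":[0,0,0],"yaw":2}
    - {"translation":[0,0,0],"yaw":2}
    - {"translation":[0,0,0],"yaw":2}
    - {"translation":[0,0,0],"yaw":2}

```text
time_s: 23.8
tool_pos: [0.5779, -0.0522, 0.1779]
eef_rot: [-0.003, 0.913, -0.408, -0.009]
force: [-0.2, -0.3, 1.8]
grip_width: 0.17
```

```bash
python3 -c "
from h import *
go(.5781,-.0524,.1777,-54)"
```

```text
t 23.8 pos [ 0.5779 -0.0522  0.1779] ang -48.2 q [ -5.  23.  -7.  61.   1. 133.] F [-0.2 -0.3  1.8] M [ 0.11 -0.37  0.49] w 0.17 
 d [ 0.0002 -0.      0.0002] yaw 5.8
```

Request:
arm_command:
  moves:
    - {"translation":[0,0,0],"yaw":0}
    - {"translation":[0,0,0],"yaw":0}
    - {"translation":[0,0,0],"yaw":0}
    - {"translation":[0,0,0],"yaw":0}
    - {"translation":[0,0,0],"yaw":0}
    - {"translation":[0,0,-0.01],"yaw":0}
    - {"translation":[0,0,-0.04],"yaw":0}
    - {"translation":[0,0,-0.08],"yaw":0}
  gripper: 1

```text
time_s: 24.6
tool_pos: [0.5777, -0.0531, 0.2576]
eef_rot: [-0.002, 0.913, -0.408, -0.011]
force: [-0.0, -0.8, 0.2]
grip_width: 0.998
```

```bash
python3 -c "
from h import *
go(.42,-.25,.28,-48)"
```

```text
t 24.6 pos [ 0.5777 -0.0531  0.2576] ang -48.2 q [ -6.  21.   2.  72.   1. 133.] F [-0.  -0.8  0.2] M [-0.04 -0.05  0.  ] w 0.998 
 d [ 0.0411  0.2489 -0.022 ] yaw -0.2
```

Request:
arm_command:
  moves:
    - {"translation":[0.004,0.02,-0.015],"yaw":0}
    - {"translation":[0.01,0.055,-0.022],"yaw":0}
    - {"translation":[0.016,0.09,-0.022],"yaw":0}
    - {"translation":[0.022,0.13,-0.022],"yaw":0}
    - {"translation":[0.028,0.17,-0.022],"yaw":0}
    - {"translation":[0.034,0.21,-0.022],"yaw":0}
    - {"translation":[0.041,0.24,-0.022],"yaw":0}
    - {"translation":[0.041,0.249,-0.022],"yaw":0}

```text
time_s: 25.4
tool_pos: [0.4183, -0.252, 0.281]
eef_rot: [-0.002, 0.912, -0.41, -0.01]
force: [0.1, -0.2, 0.0]
grip_width: 1.003
```

```bash
python3 -c "
from h import *
go(.42,-.25,.28,-48)
t=grab_frame('top')[:,:,::-1];s=grab_frame('scene')[:,:,::-1]
cv2.imwrite('pics/s6.png',s);cv2.imwrite('pics/t6.png',t)
a=cv2.resize(t[140:220,225:305],None,fx=5,fy=5,interpolation=2);b=cv2.resize(s[135:245,200:278],None,fx=5,fy=5,interpolation=2)
h=max(a.shape[0],b.shape[0]);o=np.zeros((h,a.shape[1]+b.shape[1],3),np.uint8);o[:a.shape[0],:a.shape[1]]=a;o[:b.shape[0],a.shape[1]:]=b;cv2.imwrite('pics/g6.png',o)
for z in blobs(t,(225,140,305,215),57): print(*z)
print('pred post',proj('top',[.6495,.0375,.0745]),'bar',proj('top',[.5775,-.0525,.162]))"
```

```text
t 25.4 pos [ 0.4183 -0.252   0.281 ] ang -48.4 q [-31.  12.  -8.  71.   0. 107.] F [ 0.1 -0.2  0. ] M [ 0.03 -0.09 -0.02] w 1.003 
 d [-0.0004 -0.0026  0.0009] yaw -0.4
28 [237.89 172.71] [236 169   5   8] [7. 4.] 90.0
73 [264.49 185.34] [259 179  13  14] [14.8  4.2] 45.0
24 [253.04 208.92] [246 203  17  10] [18.4  3.4] 31.0
pred post [239.00068047 170.78732365] bar [264.672673   185.41128499]
```

View pics/g6.png

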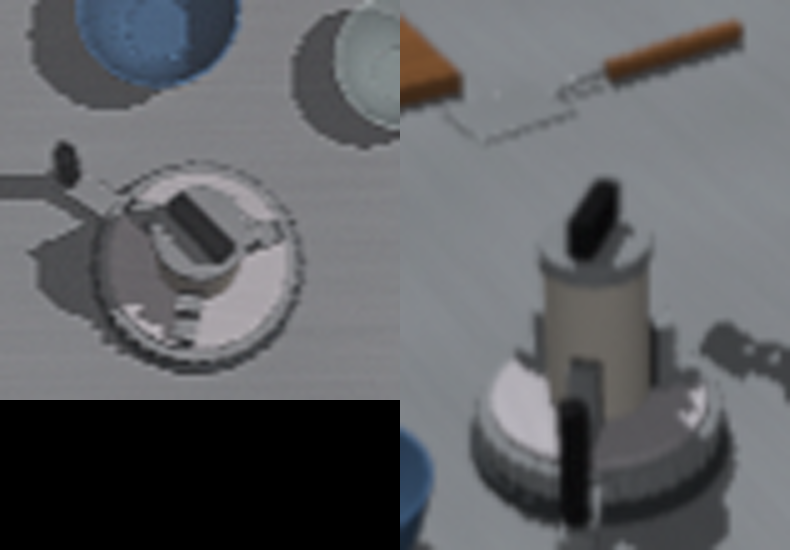

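View pics/t6.png

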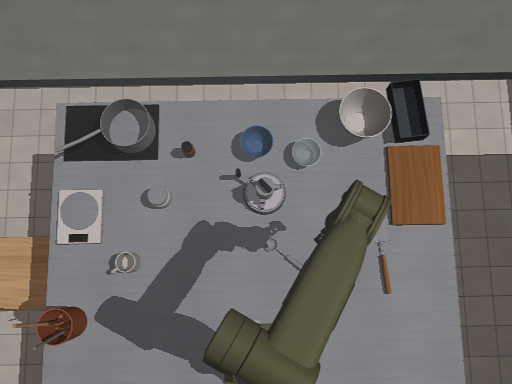

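```bash
python3 -c "
from h import *
P=onz('top',(237.89,172.71),.0745)[:2]-C;print(np.hypot(*P),np.degrees(np.arctan2(P[1],P[0])))
B=onz('top',(264.49,185.34),.162);print('bar',B)
for n,box in(('t0',0),):pass
def ba(f,x0,y0,x1,y1,z):
    g=cv2.imread(f).max(2)[y0:y1,x0:x1];m=(g<57).astype(np.uint8);k,l,s,c=cv2.connectedComponentsWithStats(m);i=1+np.argmax(s[1:,4]);ys,xs=np.where(l==i)
    w=np.array([onz('top',(x+x0,y+y0),z)[:2] for x,y in zip(xs,ys)]);cov=np.cov(w.T);v=np.linalg.eigh(cov)[1][:,1];print(f,len(xs),np.degrees(np.arctan2(v[1],v[0]))%180)
ba('pics/top0.png',325,198,342,216,.122);ba('pics/t6.png',255,176,276,196,.162)
"
```

```text
0.11434920767268364 55.396957719127045
bar [ 0.57775952 -0.05188011  0.162     ]
pics/top0.png 79 32.14170475917189
pics/t6.png 73 42.16939670488563
```

```bash
python3 -c "
from h import *
for f in('scene0','s5','s6'):
    g=cv2.imread(f'pics/{f}.png').max(2).astype(int)
    x0=258 if f=='scene0' else 225
    r0,r1=(212,232) if f=='scene0' else (222,242)
    cs=[]
    for y in range(r0,r1):
        xs=np.where(g[y,x0:x0+20]<48)[0]
        if len(xs): cs.append((xs.min()+x0,xs.max()+x0))
    print(f,np.array(cs).mean(0).round(2),np.mean(cs).round(2))
for a in(107.16,): print('pred0',a,[proj('scene',[*(C+.115*np.array([np.cos(np.radians(a)),np.sin(np.radians(a))])),z]).round(1) for z in(.06,.09)])
for a in(56,54,52,50): print(a,[proj('scene',[*(C+.115*np.array([np.cos(np.radians(a)),np.sin(np.radians(a))])),z]).round(1) for z in(.06,.09)])
"
```

```text
scene0 [265.25 269.95] 267.6
s5 [230.74 238.79] 234.76
s6 [230.74 238.79] 234.76
pred0 107.16 [array([267.8, 222.3]), array([268. , 213.8])]
56 [array([234.8, 230.5]), array([234.5, 221.9])]
54 [array([233.3, 230.5]), array([233. , 221.8])]
52 [array([231.9, 230.3]), array([231.5, 221.7])]
50 [array([230.4, 230.2]), array([230.1, 221.6])]
```

```bash
python3 -c "
from h import *
g=cv2.imread('pics/s6.png').max(2)
print(g[212:244,226:246])"
```

```text
[[183 181 175 145  99  94  94  82  76  74  74  73  70  62  78 101 103 102
   99  98]
 [182 181 178 155 103  94  91  80  74  73  73  74  71  63  77 101 104 102
  100  96]
 [183 182 179 163 102  89  77  65  58  58  64  72  71  63  73 102 103 101
  100  98]
 [184 182 180 164 103  78  50  40  35  35  45  62  71  62  70 101 103 102
  100  98]
 [184 183 182 173 137  73  35  30  27  25  31  48  70  64  71 101 104 102
  100  98]
 [184 184 184 179 159  87  35  30  27  23  22  40  68  63  70 102 103 101
   98  94]
 [183 185 184 181 163  95  34  22  19  14  17  35  63  63  67  94  97  94
   93  89]
 [183 185 186 183 165  97  31  13  13  14  15  30  57  64  66  86  90  89
   89  89]
 [184 186 187 185 167  97  30  12  13  11  14  28  54  64  74  87  90  89
   89  89]
 [184 186 187 185 169 100  32  13  14  13  14  30  54  65  83  88  89  89
   89  89]
 [183 185 187 186 173 118  41  13  13  13  14  28  53  69  87  89  89  89
   90  89]
 [181 184 186 186 176 130  46  15  14  12  13  27  55  77  89  89  90  90
   91  90]
 [157 174 181 184 177 131  46  12  12  13  13  27  58  84  89  91  89  90
   90 
[... 920 characters left out ...]
  58  50
   45  44]
 [ 36  35  35  34  34  30  18  15  12  13  14  35  80 110  60  38  38  35
   34  34]
 [ 41  37  37  36  34  32  22  15  13  10  13  28  70 102  54  36  35  34
   35  35]
 [ 65  61  50  41  38  38  36  16  14  12  15  30  67  93  50  37  36  36
   37  36]
 [112 104  74  66  62  58  67  32  18  17  21  45  82  84  51  42  42  42
   46  48]
 [135 130 116 113 105  86 104  67  40  38  41  59  80  75  61  59  58  60
   61  61]
 [139 137 136 136 131 118 123  82  64  63  61  66  70  67  68  68  68  68
   68  68]
 [139 139 138 139 135 125 119  95  78  76  73  71  69  63  68  68  68  70
   74  70]
 [139 139 139 138 133 112  97  90  80  78  77  76  72  63  69  69  71  86
  103  80]]
```

```bash
python3 -c "
from h import *
go(.6423,.0425,.25,-35)"
```

```text
t 25.5 pos [ 0.4193 -0.2506  0.2807] ang -48.3 q [-31.  12.  -8.  71.   0. 107.] F [ 0.7 -0.1  0.3] M [0.   0.   0.01] w 0.998 
 d [-0.0701 -0.3616  0.0305] yaw -13.3
```

Request:
arm_command:
  moves:
    - {"translation":[-0.008,-0.04,0],"yaw":-2}
    - {"translation":[-0.017,-0.088,0],"yaw":-4}
    - {"translation":[-0.026,-0.136,0],"yaw":-6}
    - {"translation":[-0.035,-0.184,0],"yaw":-8}
    - {"translation":[-0.045,-0.232,0],"yaw":-10}
    - {"translation":[-0.054,-0.28,0.005],"yaw":-12}
    - {"translation":[-0.063,-0.328,0.015],"yaw":-13}
    - {"translation":[-0.07,-0.362,0.03],"yaw":-13}
  gripper: 0.2
  force: 80

```text
time_s: 26.3
tool_pos: [0.6451, 0.0478, 0.2509]
eef_rot: [-0.005, 0.953, -0.301, -0.009]
force: [0.3, -1.8, 0.4]
grip_width: 0.603
```

```bash
python3 -c "
from h import *
go(.6423,.0425,.17,-35)"
```

```text
t 26.3 pos [0.6451 0.0478 0.2509] ang -35.1 q [  4.  28.  12.  75.   1. 129.] F [ 0.3 -1.8  0.4] M [-0.03 -0.05  0.02] w 0.603 
 d [0.0024 0.0062 0.0808] yaw -0.1
```

Request:
arm_command:
  moves:
    - {"translation":[0.002,0.006,0.01],"yaw":0}
    - {"translation":[0.002,0.006,0.03],"yaw":0}
    - {"translation":[0.002,0.006,0.05],"yaw":0}
    - {"translation":[0.002,0.006,0.08],"yaw":0}
    - {"translation":[0.002,0.006,0.11],"yaw":0}
    - {"translation":[0.002,0.006,0.135],"yaw":0}
    - {"translation":[0.002,0.006,0.155],"yaw":0}
    - {"translation":[0.002,0.006,0.155],"yaw":0}

```text
time_s: 27.1
tool_pos: [0.6381, 0.0445, 0.0927]
eef_rot: [-0.003, 0.954, -0.301, -0.012]
force: [-0.5, 0.1, 0.1]
grip_width: 0.599
```

Request:
arm_command:
  moves:
    - {"translation":[0,0,0],"yaw":0}
    - {"translation":[0,0,0],"yaw":0}
    - {"translation":[0,0,0],"yaw":0}
    - {"translation":[0,0,0],"yaw":0}
    - {"translation":[0,0,0],"yaw":0}
    - {"translation":[0,0,0],"yaw":0}
    - {"translation":[0,0,0],"yaw":0}
    - {"translation":[0,0,0],"yaw":0}
  gripper: -0.35

```text
time_s: 27.9
tool_pos: [0.6381, 0.0444, 0.0928]
eef_rot: [-0.003, 0.954, -0.301, -0.012]
force: [0.3, -0.1, -0.5]
grip_width: 0.328
```

```bash
python3 -c "
from h import *
arc([55,54,53,52,51,50])"
```

```text
t 27.9 pos [0.6381 0.0444 0.0928] ang -35.0 r 0.1143 phi 57.96 F [ 0.3 -0.1 -0.5] M [-0.03 -0.06  0.01] w 0.328
 Ftan on tool (cw +) 0.34 Frad 0.04
55 [0.0059, -0.0008, -0.0024] yaw -0.0
54 [0.0079, -0.0008, -0.0024] yaw 1.0
53 [0.0099, -0.0008, -0.0025] yaw 2.0
52 [0.0119, -0.0007, -0.0025] yaw 3.0
51 [0.0139, -0.0005, -0.0026] yaw 4.0
50 [0.0159, -0.0004, -0.0026] yaw 5.0
```

Request:
arm_command:
  moves:
    - {"translation":[0.002,0,-0.002],"yaw":0}
    - {"translation":[0.004,-0.0005,-0.002],"yaw":0}
    - {"translation":[0.006,-0.0008,-0.002],"yaw":0}
    - {"translation":[0.008,-0.0008,-0.002],"yaw":0}
    - {"translation":[0.0085,-0.0008,-0.002],"yaw":0}
    - {"translation":[0.009,-0.0008,-0.002],"yaw":0}
    - {"translation":[0.009,-0.0008,-0.002],"yaw":0}
    - {"translation":[0.009,-0.0008,-0.002],"yaw":0}

```text
time_s: 28.7
tool_pos: [0.6459, 0.0399, 0.0945]
eef_rot: [-0.003, 0.954, -0.301, -0.012]
force: [-0.2, -0.1, 0.5]
grip_width: 0.321
```

```bash
python3 -c "
from h import *
arc([53,52,51,50,49])"
```

```text
t 28.7 pos [0.6459 0.0399 0.0945] ang -35.0 r 0.115 phi 53.49 F [-0.2 -0.1  0.5] M [ 0.    0.01 -0.02] w 0.321
 Ftan on tool (cw +) -0.14 Frad -0.2
53 [0.001, 0.0, -0.0005] yaw 2.0
52 [0.003, 0.0001, -0.0006] yaw 3.0
51 [0.005, 0.0003, -0.0006] yaw 4.0
50 [0.007, 0.0004, -0.0007] yaw 5.0
49 [0.009, 0.0006, -0.0007] yaw 6.0
```

No contact yet at 53.5°. I'll push on in small steps.

Request:
arm_command:
  moves:
    - {"translation":[0.001,0,0],"yaw":1}
    - {"translation":[0.002,0,0],"yaw":2}
    - {"translation":[0.003,0.0001,0],"yaw":3}
    - {"translation":[0.004,0.0002,0],"yaw":4}
    - {"translation":[0.005,0.0003,0],"yaw":5}
    - {"translation":[0.005,0.0003,0],"yaw":5}
    - {"translation":[0.005,0.0003,0],"yaw":5}
    - {"translation":[0.005,0.0003,0],"yaw":5}

```text
time_s: 29.5
tool_pos: [0.6469, 0.038, 0.0942]
eef_rot: [-0.003, 0.939, -0.342, -0.015]
force: [-7.6, 4.0, 4.4]
grip_width: 0.326
```

```bash
python3 -c "
from h import *
arc([53,52,51,50,49])"
```

```text
t 29.5 pos [0.6469 0.038  0.0942] ang -40.0 r 0.1141 phi 52.51 F [-7.6  4.   4.4] M [0.66 1.3  0.03] w 0.326
 Ftan on tool (cw +) -8.45 Frad -1.45
53 [-0.0011, -0.0009, -0.0007] yaw -3.0
52 [0.0009, -0.001, -0.0008] yaw -2.0
51 [0.003, -0.001, -0.0009] yaw -1.0
50 [0.005, -0.001, -0.0009] yaw -0.0
49 [0.007, -0.001, -0.001] yaw 1.0
```

Request:
arm_command:
  moves:
    - {"translation":[0.004,0,0],"yaw":0}
    - {"translation":[0.0045,-0.0003,0],"yaw":0}
    - {"translation":[0.005,-0.0005,0],"yaw":0}
    - {"translation":[0.0055,-0.0008,0],"yaw":0}
    - {"translation":[0.006,-0.001,0],"yaw":0}
    - {"translation":[0.006,-0.001,0],"yaw":0}
    - {"translation":[0.006,-0.001,0],"yaw":0}
    - {"translation":[0.006,-0.001,0],"yaw":0}

```text
time_s: 30.3
tool_pos: [0.6486, 0.0369, 0.0941]
eef_rot: [-0.004, 0.94, -0.342, -0.019]
force: [-8.3, 5.6, 5.5]
grip_width: 0.325
```

```bash
cat >> h.py <<'E'
def postx(fn):
    s=grab_frame('scene')[:,:,::-1];cv2.imwrite(fn,s);g=s.max(2).astype(float)
    r=g[228:236,226:246];print("post col profile",r.mean(0).round(0).astype(int))
E
python3 -c "
from h import *
arc([51,50,49,48,47])
postx('pics/s7.png')
g=cv2.imread('pics/s6.png').max(2).astype(float);print(g[228:236,226:246].mean(0).astype(int))"
```

```text
t 30.3 pos [0.6486 0.0369 0.0941] ang -40.0 r 0.1142 phi 51.52 F [-8.3  5.6  5.5] M [1.06 1.64 0.07] w 0.325
 Ftan on tool (cw +) -9.92 Frad -0.79
51 [0.001, -0.0008, -0.0009] yaw -1.0
50 [0.003, -0.0008, -0.001] yaw -0.0
49 [0.005, -0.0008, -0.0011] yaw 1.0
48 [0.007, -0.0007, -0.0011] yaw 2.0
47 [0.009, -0.0006, -0.0012] yaw 3.0
post col profile [ 62  72  83  80  58  23  14  15  14  19  51  96 106  90  79  79  79  79
  77  76]
[ 69  70  76  83  77  69  27  12  12  13  15  36  76 101  83  75  73  69
  71  71]
```

Request:
arm_command:
  moves:
    - {"translation":[0.005,-0.0005,0],"yaw":0}
    - {"translation":[0.006,-0.0006,0],"yaw":0}
    - {"translation":[0.0065,-0.0007,0],"yaw":0}
    - {"translation":[0.007,-0.0008,0],"yaw":0}
    - {"translation":[0.0075,-0.0008,0],"yaw":0}
    - {"translation":[0.008,-0.0008,0],"yaw":0}
    - {"translation":[0.008,-0.0008,0],"yaw":0}
    - {"translation":[0.008,-0.0008,0],"yaw":0}

```text
time_s: 31.15
tool_pos: [0.6507, 0.0356, 0.094]
eef_rot: [-0.005, 0.94, -0.341, -0.024]
force: [-10.4, 8.8, 8.4]
grip_width: 0.329
```

```bash
python3 -c "
from h import *
arc([51,50,49,48,47])
postx('pics/s8.png')"
```

```text
t 31.15 pos [0.6507 0.0356 0.094 ] ang -39.9 r 0.1145 phi 50.26 F [-10.4   8.8   8.4] M [1.52 2.03 0.03] w 0.329
 Ftan on tool (cw +) -13.63 Frad 0.09
51 [-0.0015, -0.0005, -0.001] yaw -0.9
50 [0.0005, -0.0005, -0.0011] yaw 0.1
49 [0.0025, -0.0004, -0.0012] yaw 1.1
48 [0.0045, -0.0004, -0.0013] yaw 2.1
47 [0.0065, -0.0003, -0.0014] yaw 3.1
post col profile [ 66  77  84  63  24  14  14  14  18  49  95 115  99  81  79  81  81  80
  78  77]
```

Request:
arm_command:
  moves:
    - {"translation":[0.005,-0.0005,0],"yaw":0}
    - {"translation":[0.006,-0.0005,0],"yaw":0}
    - {"translation":[0.0065,-0.0005,0],"yaw":0}
    - {"translation":[0.007,-0.0005,0],"yaw":0}
    - {"translation":[0.007,-0.0005,0],"yaw":0}
    - {"translation":[0.007,-0.0005,0],"yaw":0}
    - {"translation":[0.007,-0.0005,0],"yaw":0}
    - {"translation":[0.007,-0.0005,0],"yaw":0}

```text
time_s: 32.0
tool_pos: [0.6515, 0.035, 0.0938]
eef_rot: [-0.007, 0.94, -0.341, -0.029]
force: [-11.2, 9.1, 9.0]
grip_width: 0.327
```

```bash
python3 -c "
from h import *
arc([51,50,49,48,47])
postx('pics/s9.png')"
```

```text
t 32.0 pos [0.6515 0.035  0.0938] ang -39.9 r 0.1146 phi 49.78 F [-11.2   9.1   9. ] M [1.72 2.09 0.01] w 0.327
 Ftan on tool (cw +) -14.48 Frad -0.26
51 [-0.0025, -0.0004, -0.0011] yaw -0.9
50 [-0.0005, -0.0004, -0.0012] yaw 0.1
49 [0.0015, -0.0003, -0.0013] yaw 1.1
48 [0.0035, -0.0003, -0.0015] yaw 2.1
47 [0.0055, -0.0002, -0.0016] yaw 3.1
post col profile [ 68  77  79  44  18  14  14  15  23  64 114 113  97  83  83  81  81  79
  77  78]
```

Request:
arm_command:
  moves:
    - {"translation":[0.003,0,0],"yaw":0}
    - {"translation":[0.002,0,0],"yaw":0}
    - {"translation":[0.001,0,0],"yaw":0}
    - {"translation":[0.0,0,0],"yaw":0}
    - {"translation":[-0.001,0,0],"yaw":0}
    - {"translation":[-0.001,0,0],"yaw":0}
    - {"translation":[-0.001,0,0],"yaw":0}
    - {"translation":[-0.001,0,0],"yaw":0}

```text
time_s: 32.85
tool_pos: [0.6491, 0.0367, 0.0938]
eef_rot: [-0.007, 0.94, -0.341, -0.031]
force: [-4.5, 3.3, 2.7]
grip_width: 0.325
```

```bash
python3 -c "
from h import *
arc([51])
postx('pics/s10.png')"
```

```text
t 32.85 pos [0.6491 0.0367 0.0938] ang -39.9 r 0.1143 phi 51.25 F [-4.5  3.3  2.7] M [0.57 0.84 0.02] w 0.325
 Ftan on tool (cw +) -5.63 Frad -0.25
51 [0.0004, -0.0007, -0.0012] yaw -0.9
post col profile [ 60  73  87  75  40  17  14  14  14  25  67 114 110  84  78  79  77  79
  78  76]
```

Request:
arm_command:
  moves:
    - {"translation":[-0.001,0,0],"yaw":0}
    - {"translation":[-0.0015,0,0],"yaw":0}
    - {"translation":[-0.002,0,0],"yaw":0}
    - {"translation":[-0.0025,0,0],"yaw":0}
    - {"translation":[-0.003,0,0],"yaw":0}
    - {"translation":[-0.0035,0,0],"yaw":0}
    - {"translation":[-0.004,0,0],"yaw":0}
    - {"translation":[-0.005,0,0],"yaw":0}

```text
time_s: 33.7
tool_pos: [0.6459, 0.0397, 0.0942]
eef_rot: [-0.007, 0.94, -0.341, -0.031]
force: [-1.0, 0.1, -0.6]
grip_width: 0.324
```

```bash
python3 -c "
from h import *
arc([55])
postx('pics/s11.png')
s,p,R,a=st();print(R.round(3),(R.T@np.array([0,0,.1])).round(4))"
```

```text
t 33.7 pos [0.6459 0.0397 0.0942] ang -39.9 r 0.1148 phi 53.41 F [-1.   0.1 -0.6] M [-0.07 -0.04 -0.01] w 0.324
 Ftan on tool (cw +) -0.89 Frad -0.49
55 [-0.0032, 0.0001, -0.0006] yaw -4.9
post col profile [ 68  61  68  86  79  63  24  15  15  15  18  45  87 104  81  73  76  75
  77  78]
[[ 0.766 -0.641 -0.053]
 [-0.64  -0.768  0.035]
 [-0.063  0.007 -0.998]] [-0.0063  0.0007 -0.0998]
```

Request:
arm_command:
  moves:
    - {"translation":[-0.003,0,0],"yaw":0}
    - {"translation":[-0.0035,0,-0.005],"yaw":0}
    - {"translation":[-0.0045,0,-0.02],"yaw":0}
    - {"translation":[-0.006,0,-0.045],"yaw":0}
    - {"translation":[-0.009,0.001,-0.09],"yaw":0}
    - {"translation":[-0.012,0.001,-0.135],"yaw":0}
    - {"translation":[-0.014,0.001,-0.17],"yaw":0}
    - {"translation":[-0.015,0.001,-0.19],"yaw":0}

```text
time_s: 34.55
tool_pos: [0.645, 0.0423, 0.2895]
eef_rot: [-0.009, 0.94, -0.341, -0.028]
force: [0.7, -0.1, -1.1]
grip_width: 0.327
```

```bash
python3 -c "
from h import *
postx('pics/s12.png')
go(.42,-.25,.29,-40)"
```

```text
post col profile [ 70  72  77  84  78  67  25  13  14  13  15  37  79 102  82  73  74  72
  73  73]
t 34.6 pos [0.6459 0.0423 0.2919] ang -39.8 q [  3.  29.  19.  83.   2. 133.] F [ 1.7 -0.5  2.2] M [ 0.01 -0.15  0.06] w 0.328 
 d [0.0139 0.3692 0.0012] yaw 0.2
```

Request:
arm_command:
  moves:
    - {"translation":[0.001,0.04,0],"yaw":0}
    - {"translation":[0.003,0.088,0],"yaw":0}
    - {"translation":[0.005,0.136,0],"yaw":0}
    - {"translation":[0.007,0.184,0],"yaw":0}
    - {"translation":[0.009,0.232,0],"yaw":0}
    - {"translation":[0.011,0.28,0],"yaw":0}
    - {"translation":[0.013,0.325,0],"yaw":0}
    - {"translation":[0.014,0.365,0],"yaw":0}

```text
time_s: 35.4
tool_pos: [0.4212, -0.2484, 0.2913]
eef_rot: [-0.009, 0.94, -0.341, -0.026]
force: [1.5, -0.1, -0.3]
grip_width: 0.325
```

```bash
python3 -c "
from h import *
go(.42,-.25,.29,-40)
t=grab_frame('top')[:,:,::-1];s=grab_frame('scene')[:,:,::-1]
cv2.imwrite('pics/s13.png',s);cv2.imwrite('pics/t13.png',t)
a=cv2.resize(t[140:220,225:305],None,fx=5,fy=5,interpolation=2);b=cv2.resize(s[135:245,200:278],None,fx=5,fy=5,interpolation=2)
h=max(a.shape[0],b.shape[0]);o=np.zeros((h,a.shape[1]+b.shape[1],3),np.uint8);o[:a.shape[0],:a.shape[1]]=a;o[:b.shape[0],a.shape[1]:]=b;cv2.imwrite('pics/g13.png',o)
for z in blobs(t,(225,140,305,215),57): print(*z)"
```

```text
t 35.4 pos [ 0.4212 -0.2484  0.2913] ang -39.9 q [-31.  13.  -5.  75.   0.  99.] F [ 1.5 -0.1 -0.3] M [-0.05 -0.11  0.01] w 0.325 
 d [0.0001 0.002  0.0013] yaw 0.1
28 [237.89 172.71] [236 169   5   8] [7. 4.] 90.0
73 [264.49 185.34] [259 179  13  14] [14.8  4.2] 45.0
24 [253.04 208.92] [246 203  17  10] [18.4  3.4] 31.0
```

View pics/g13.png

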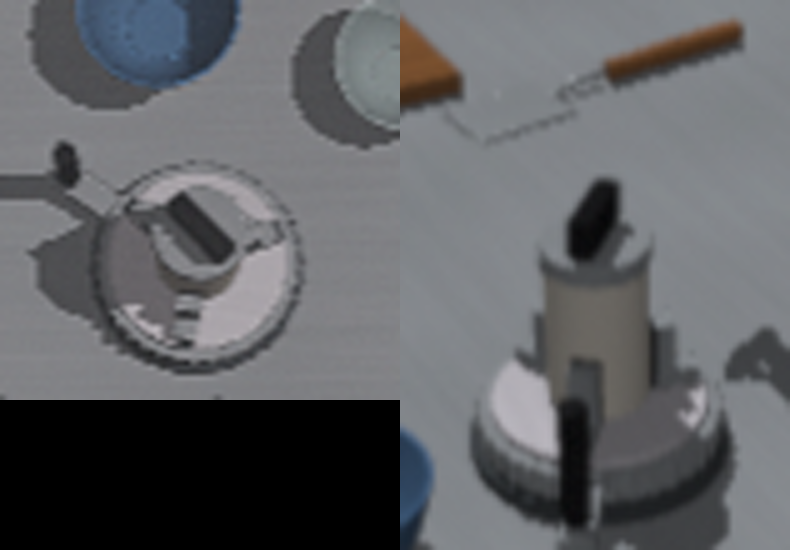

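The jar stands upright in the chuck with all three jaws against it. The post (top image (237.9,172.7)) and the bar (264.5,185.3) haven't moved since the first release, and the arm is clear. I'm handing in.

```bash
python3 -c "
from cell import *
print(hand_in())"
```

```text
the job is handed in; nothing more can be done
None
```

The job is done and handed in at about 35.5 s. The jar stands on the chuck's seat, gripped by all three jaws, and the lid is turned to its stop.

- **Placing:** I carried the jar by its bar and set it upright on the seat, to within about 1 mm of the seat centre as I measured it. I let go of it before cranking.
- **Clamping:** I swung the crank clockwise about 52° to a tangential push of 14.6 N. When I let go, the post sprang back 3–4° and then held.
- **Lid:** I turned it clockwise 78°. The torque ran at 0.16–0.19 N m, then rose to 0.49 N m at the stop. I then released the bar.
- **Clamp check:** I went back to the post because of the spring-back. It barely moved until about 8 N, against 3.5 N for a free sleeve. I pushed it to 14.5 N again and released slowly, and it settled in the same place. The grip left after letting go is therefore lower than the push. It is held by the sleeve's own friction.
- **Last pictures:** The post and bar were unchanged from the earlier pictures, the jar was upright, the arm was clear and the force reading was near zero. I saw no bystander out of place, but I checked them only by eye.
- **Disagreement:** The scene camera gave heights about 6 mm lower than the top camera, so I used the top view and the known heights for positions.

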